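Lock the hook bar into the drying stand and hang up the slide racks

TASK

Set up the drying stand: squeeze the bar's red spring button flush, slide the bar nose first into the blue socket and push it fully home so that the button pops out through the socket's window. Then hang every slide rack on the bar by its loop handle, one to a hook (any hook), and let go so that they hang still over the tray; leave the petri dishes, the bottle and the jar where they stand.

Things in the scene. Friction and masses are not known exactly. Their poses are not given: they have to be found in the camera images.
- socket_mouth (a point): Centre of the open mouth of the fixed stand's square blue socket, 140 mm above the table. +y points level out of the mouth, -y is the way in, z up. Channel 22 mm wide (x), 21.6 mm high, 76 mm deep, closed end, walls 3.5 mm, square mouth edges. In its +x wall is a window 26 mm long, 16 mm high, centred 35 mm in from the mouth. Nothing stands above the socket or before the mouth.
- socket_end (a point): Point on the socket's axis 75 mm in from the mouth: where the tip of the bar's nose comes when the bar is fully home. A yellow drip tray 18 mm high lies on the table below where the hooks come.
- bar_mid (a point): Middle (on the axis, half-way along) of the loose aluminium hook bar, 20 x 20 mm square, 316 mm long, 0.13 kg. Its y runs along it, nose to tail; hooks on its -x side, button on +x; z up. Starts level in a low fixed grey cradle, underside 30 mm above the table; two low forks hold it at 103 and 253 mm from the nose tip, base plate from 73 to 283 mm.
- bar_nose (a point): Tip of the bar's nose, on its axis, 158 mm from bar_mid: the end that goes into the socket. The first 12 mm are a black cone, 13 to 19.6 mm across. The bar balances near bar_mid; left part-way in the socket it stays but its tail sags about 10 mm, and it binds there unless held level while it is pushed on (then under 15 N).
- latch (a joint): Red spring button in the bar's +x side, 30 to 50 mm from the nose tip, 10 mm high at mid-height. Value: how far it is pushed in, m: 0 = out (7 mm proud), 0.007 = flush (5 N). Square ends: it blocks at the mouth unless squeezed flush across the bar by its tail half, so its nose half can enter; then the socket wall keeps it in (about 0.006) until it pops out in the window (0), bar fully home.
- hook1 (a point): Resting point for a handle on hook 1, 125 mm from the bar's nose tip: top of the hook's rod, half-way out, 33 mm from the bar's axis and 10 mm above it. Hook: level steel rod, 6 mm thick, out of the bar's -x side, its top level with the bar's top; at 58 mm from the axis its tip turns up, ending 14 mm above the rod's top. Axes as the bar's: -x points out along the hook, z up.
- hook2 (a point): Resting point for a handle on hook 2, 185 mm from the bar's nose tip: top of the hook's rod, half-way out, 33 mm from the bar's axis and 10 mm above it. Hook: level steel rod, 6 mm thick, out of the bar's -x side, its top level with the bar's top; at 58 mm from the axis its tip turns up, ending 14 mm above the rod's top. Axes as the bar's: -x points out along the hook, z up.
- hook3 (a point): Resting point for a handle on hook 3, 245 mm from the bar's nose tip: top of the hook's rod, half-way out, 33 mm from the bar's axis and 10 mm above it. Hook: level steel rod, 6 mm thick, out of the bar's -x side, its top level with the bar's top; at 58 mm from the axis its tip turns up, ending 14 mm above the rod's top. Axes as the bar's: -x points out along the hook, z up.
- hook4 (a point): Resting point for a handle on hook 4, 305 mm from the bar's nose tip: top of the hook's rod, half-way out, 33 mm from the bar's axis and 10 mm above it. Hook: level steel rod, 6 mm thick, out of the bar's -x side, its top level with the bar's top; at 58 mm from the axis its tip turns up, ending 14 mm above the rod's top. Axes as the bar's: -x points out along the hook, z up.
- rack1_tab (a point): Centre of the grip tab on top of the white slide rack (may be absent), 123 mm above its underside. Tab upright, 9 mm thick (x), 22 mm wide (y), 102 to 144 mm up. Rack body 76 mm (x) x 40 mm (y) x 50 mm high, 0.12 kg, upright on the table at first; between body and tab a steel loop handle.
- rack1_loop (a point): Middle of the underside of the top bar of the white rack's loop handle, 96 mm above the rack's underside, 27 mm below the tab's centre: rests on the hook's rod when hung. The opening under it is 32 mm wide (y), 46 mm high; the bar is 8 mm thick in x, 6 mm high. Axes as the rack's: the hook goes through along x, either way round.
- rack2_tab (a point): Centre of the grip tab on top of the green slide rack (may be absent), 123 mm above its underside. Tab upright, 9 mm thick (x), 22 mm wide (y), 102 to 144 mm up. Rack body 76 mm (x) x 40 mm (y) x 50 mm high, 0.12 kg, upright on the table at first; between body and tab a steel loop handle.
- rack2_loop (a point): Middle of the underside of the top bar of the green rack's loop handle, 96 mm above the rack's underside, 27 mm below the tab's centre: rests on the hook's rod when hung. The opening under it is 32 mm wide (y), 46 mm high; the bar is 8 mm thick in x, 6 mm high. Axes as the rack's: the hook goes through along x, either way round.
- rack3_tab (a point): Centre of the grip tab on top of the orange slide rack (may be absent), 123 mm above its underside. Tab upright, 9 mm thick (x), 22 mm wide (y), 102 to 144 mm up. Rack body 76 mm (x) x 40 mm (y) x 50 mm high, 0.12 kg, upright on the table at first; between body and tab a steel loop handle.
- rack3_loop (a point): Middle of the underside of the top bar of the orange rack's loop handle, 96 mm above the rack's underside, 27 mm below the tab's centre: rests on the hook's rod when hung. The opening under it is 32 mm wide (y), 46 mm high; the bar is 8 mm thick in x, 6 mm high. Axes as the rack's: the hook goes through along x, either way round.
- rack4_tab (a point): Centre of the grip tab on top of the blue slide rack (may be absent), 123 mm above its underside. Tab upright, 9 mm thick (x), 22 mm wide (y), 102 to 144 mm up. Rack body 76 mm (x) x 40 mm (y) x 50 mm high, 0.12 kg, upright on the table at first; between body and tab a steel loop handle.
- rack4_loop (a point): Middle of the underside of the top bar of the blue rack's loop handle, 96 mm above the rack's underside, 27 mm below the tab's centre: rests on the hook's rod when hung. The opening under it is 32 mm wide (y), 46 mm high; the bar is 8 mm thick in x, 6 mm high. Axes as the rack's: the hook goes through along x, either way round.
- dish: Bystander, not part of the job: single petri dish of agar, 90 mm across, 16 mm high; the origin is at the centre of its underside.
- dishes: Bystander, not part of the job: stack of three petri dishes, 90 mm across, 48 mm high; the origin is at the centre of its underside.
- bottle: Bystander, not part of the job: white bottle with blue cap, 150 mm tall; the origin is at the centre of its underside.
- jar: Bystander, not part of the job: white jar with black cap, 90 mm tall; the origin is at the centre of its underside.

How it is judged:
By the outcome, as a careful person would: the job done as asked, in the order asked, and still so for the second after the job is handed in, with the robot touching nothing.
Of rack1, rack2, rack3, rack4 only 2 to 4 are there at a start; the rules pass over those that are not, and their reading is None.
At some moment in a run one of rack1, rack2, rack3, rack4 may be knocked a few centimetres aside while the robot is not near it.
It also fails if it takes over 210 s, if anything falls off the work surface, if the arm or the gripper's body presses on something with over 40 N, if the wrist force passes 120 N, or if a joint passes its speed limit or range.

ROBOT

A 6-joint arm with a two-finger parallel gripper is mounted at the origin on the work surface. World frame = base frame: x ahead of the robot, y to its left, z up, the work surface at z = 0. Lengths are in m, angles in rad, forces in N, time in s.
With the tool pointing down it reaches from about 0.225 to 0.725 m from the base axis. Payload 3.1 kg.
Tool frame: the origin (TCP) lies between the finger pads; the fingertips stand 19 mm ahead of it and the grasp point (between the pads) is the TCP; z points along the fingers, y is the direction in which the jaws open and shut (so a half turn about z gives the same grasp; the last joint's range is limited). The gripper opens to 85 mm and grips with 20 to 120 N. Pads are 22 mm wide; open, the fingers measure 114 mm over their backs; the gripper's body (76 mm by 85 mm) begins 54 mm behind the grasp point. The pads swing forward as they close: fully open they stand 13 mm farther back than shut.
Start: joints at [-0.128, 0.048, 0.099, 1.622, 0, 1.443], TCP at [0.525, -0, 0.25] pointing down, gripper open.
Joint ranges: [-2.91, 2.91], [-0.99, 1.94], [-1.21, 1.42], [-2.12, 2.29], [-1.49, 1.47], [-3.14, 3.14]. Speed limits (rad/s): [2.79, 2.79, 3.14, 3.14, 3.14, 3.14].

INTERFACE

Orientations are given as a unit quaternion [w, x, y, z].
In Python, from workcell import arm gives the robot as it stands.
- The arm moves only by the shell command python3 -m crank 'ROWS' [OPENING]. ROWS is a JSON object of lists of equal length, an entry for each row: "slide": the shift along the tool's x, y, z in mm, a list of three; "rot": the turn, a rotation vector about the tool's x, y, z in degrees, a list of three. In form: {"slide": [[x, y, z], ...], "rot": [[rx, ry, rz], ...]}. A call has 1 to 10 rows; each row is the pose to reach, as a shift and turn from the pose commanded when the call began, along the tool's axes at that moment; what a row does not reach only later rows make up. A row lasts 1/8 s, in which the tool goes at most 62.5 mm and 10.7 degrees, less where a joint would pass 70% of its speed; a pose out of reach is approached as far as the arm can. A call with a gripper value outside its range is refused whole. OPENING is the gripper's target within -1 to 1 (fully open at 1, half-way at 0, shut at -1), set as the call begins (- or left out, the last holds). The fingers move at their own pace and stop on an object; the grip force is fixed at half the most. Time passes only in rows, so rows that repeat a pose let the fingers close. It gives the time, the measured TCP pose, the force and the opening at its end, in the units of the state.
- arm.get_state(): the state, without advancing time (a new reading comes with each control period).
- arm.snapshot(name): name is "scene" or "side" or "wrist"; returns a dict with "image" (384x512x3 uint8, blue, green, red), "camera_matrix" (3x3 intrinsics, pixels), "extrinsics" (4x4, takes a point from camera to world coordinates); the wrist camera has in their place "T_tool_cam" (4x4, takes a point from camera to tool coordinates, whose origin is the TCP and whose axes are the flange's). Camera axes: x right, y up, looking along -z (the intrinsics and any distortion apply to the point x, -y, -z); pixel columns grow to the right and rows downward; lengths in m; the calibration is good to about 2 mm. A picture is of the moment at which its call begins: read the wrist's pose just before it. There is no depth.
- arm.sign_off(): hands the job in, once; it reports no verdict.
The state is a dict: "t": time; "joint_pos": joint angles; "joint_vel": joint speeds; "joint_torque": joint torques, N m; "tcp_pos": TCP position; "tcp_rot": TCP orientation; "wrist_force": force on the tool from outside, world axes, zero at the start; "ft_torque": the same for the moment, N m; "width": finger opening in m.
Only numpy, scipy, OpenCV 4.12 (cv2) and the standard library are available. Lean on these libraries where they do the work, as an engineer would, in place of code of your own. Each camera call takes 0.05 s, during which the arm holds its last target. There are 200 camera calls.

## Working session

There is one attempt and no reset: what is moved stays moved. The work goes in short steps, Python scripts to look and compute and a shell command to move; the robot and the scene stay as the last step left them, time stands still between calls to the robot, and variables do not carry over. Pictures are saved under pics/ and viewed, about 12 in all and at most 16, crops included, and the job is handed in when it is done.

```bash
ls; mkdir -p pics; python3 - <<'E'
from workcell import arm
import cv2
print(arm.get_state())
for n in ("scene","side","wrist"):
    s=arm.snapshot(n); cv2.imwrite(f"pics/{n}0.png",s["image"])
    print(n,{k:v for k,v in s.items() if k!="image"})
a=[cv2.imread(f"pics/{n}0.png") for n in("scene","side")]
E
```

```text
pics
{'t': 0.0, 'joint_pos': array([-1.27793803e-01,  4.87425574e-02,  9.75537563e-02,  1.62201097e+00,
       -1.78567901e-05,  1.44299984e+00]), 'joint_vel': array([ 0.00129018,  0.00100723, -0.00073104, -0.00026975,  0.00037247,
        0.00044319]), 'joint_torque': array([ 2.96208136e-04, -3.38780022e+01,  3.20016932e+01,  2.03766406e-02,
       -2.11149008e-04,  6.20949692e-06]), 'tcp_pos': array([5.24413606e-01, 6.06571968e-05, 2.49099289e-01]), 'tcp_rot': array([-0.00094566,  0.70710531,  0.70710723, -0.00074158]), 'wrist_force': array([-1.10491726, -0.49975276,  0.59390751]), 'ft_torque': array([-0.01898224, -0.03082273, -0.00847452]), 'width': 0.08529089026469519}
scene {'camera_matrix': array([[495.40854066,   0.        , 256.9837025 ],
       [  0.        , 495.40854066, 195.2295851 ],
       [  0.        ,   0.        ,   1.        ]]), 'extrinsics': array([[ 0.60048485, -0.46418209,  0.65111668,  1.36124786],
       [ 0.79959554,  0.34035458, -0.49477846, -0.58165465],
       [ 0.00805675,  0.81773697,  0.5755357 ,  0.80172104],
       [ 0.        ,  0.        ,  0.     
[... 293 characters left out ...]
, -0.57704902,  0.77076851,  0.75238167],
       [-0.01311733,  0.80264254,  0.5963161 ,  0.69043237],
       [ 0.        ,  0.        ,  0.        ,  1.        ]])}
wrist {'camera_matrix': array([[268.04349415,   0.        , 256.03331586],
       [  0.        , 268.04349415, 197.2062729 ],
       [  0.        ,   0.        ,   1.        ]]), 'T_tool_cam': array([[-5.66450312e-04,  9.55312214e-01,  2.95598127e-01,
         7.54567331e-02],
       [ 9.99999492e-01,  7.87569862e-04, -6.28979237e-04,
        -5.06282346e-04],
       [-8.33675724e-04,  2.95597620e-01, -9.55312175e-01,
        -1.22839169e-01],
       [ 0.00000000e+00,  0.00000000e+00,  0.00000000e+00,
         1.00000000e+00]])}
```

View pics/scene0.png

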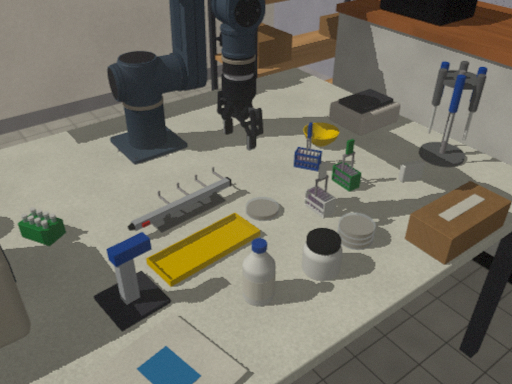

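View pics/side0.png

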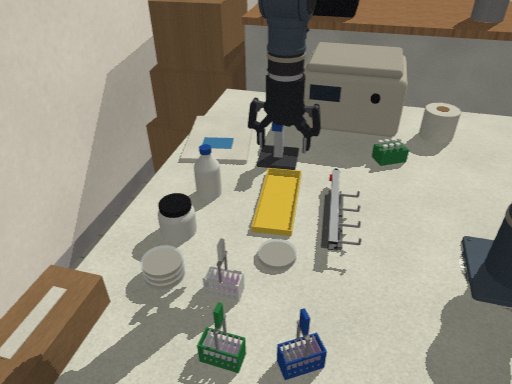

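```bash
cat > h.py <<'E'
import numpy as np, cv2
from scipy.spatial.transform import Rotation as R
from workcell import arm
def T_state(s):
    T=np.eye(4); q=s["tcp_rot"]; T[:3,:3]=R.from_quat([q[1],q[2],q[3],q[0]]).as_matrix(); T[:3,3]=s["tcp_pos"]; return T
def cam(name):
    st=arm.get_state(); s=arm.snapshot(name)
    E=s["extrinsics"] if name!="wrist" else T_state(st)@s["T_tool_cam"]
    return s["image"],s["camera_matrix"],E
def ray(K,E,uv):
    d=np.linalg.solve(K,[uv[0],uv[1],1.]); d=E[:3,:3]@(d*[1,-1,-1]); return E[:3,3],d/np.linalg.norm(d)
def on_z(K,E,uv,z):
    o,d=ray(K,E,uv); return o+d*(z-o[2])/d[2]
def proj(K,E,p):
    c=E[:3,:3].T@(np.atleast_2d(p)-E[:3,3]).T; c=(K@(c*np.array([[1],[-1],[-1]]))); return (c[:2]/c[2]).T
def tri(*kEu):
    A=0;b=0
    for K,E,uv in kEu:
        o,d=ray(K,E,uv); P=np.eye(3)-np.outer(d,d); A=A+P; b=b+P@o
    p=np.linalg.solve(A,b); res=[np.linalg.norm((np.eye(3)-np.outer(ray(*k)[1],ray(*k)[1]))@(p-k[1][:3,3])) for k in kEu]
    return p,max(res)
def crop(img,x0,y0,x1,y1,f,fn):
    c=cv2.resize(img[y0:y1,x0:x1],None,fx=f,fy=f,interpolation=cv2.INTER_CUBIC); 
    for v in range((x0+19)//20*20,x1,20): cv2.putText(c,str(v),(int((v-x0)*f),9),0,.35,(0,0,255)); cv2.line(c,(int((v-x0)*f),10),(int((v-x0)*f),16),(0,0,255))
    for v in range((y0+19)//20*20,y1,20): cv2.putText(c,str(v),(0,int((v-y0)*f)+4),0,.35,(0,0,255)); cv2.line(c,(24,int((v-y0)*f)),(30,int((v-y0)*f)),(0,0,255))
    cv2.imwrite(fn,c)
E
python3 - <<'E'
from h import *
a=cv2.imread("pics/scene0.png"); b=cv2.imread("pics/side0.png")
crop(a,90,115,370,325,2.85,"pics/scene0c.png"); crop(b,130,110,390,380,2.2,"pics/side0c.png")
E
```

```text
(no output)
```

View pics/scene0c.png

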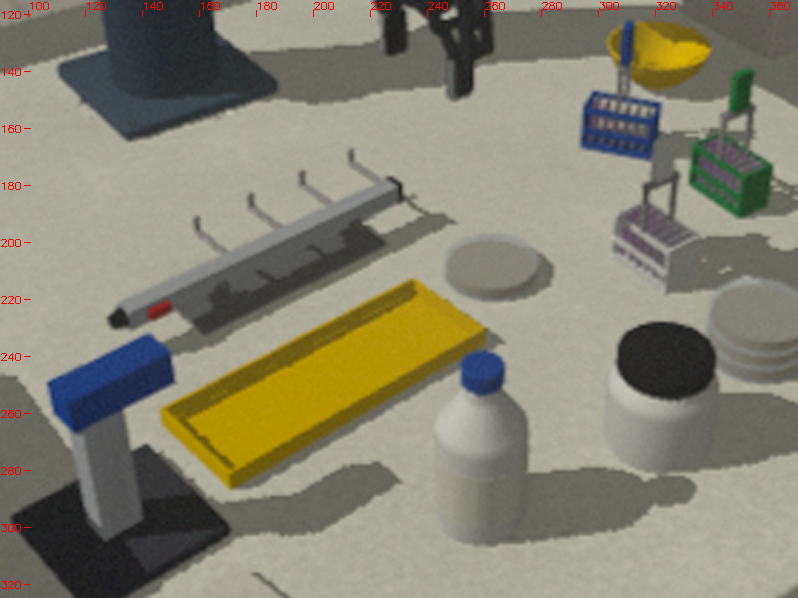

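View pics/side0c.png

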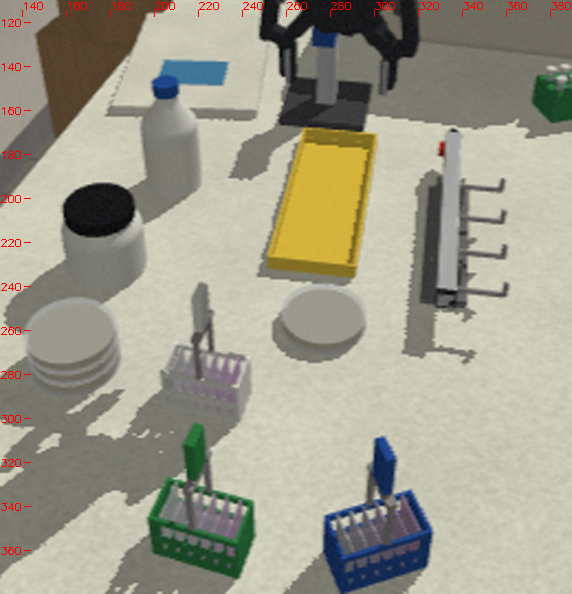

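```bash
cat > m.py <<'E'
from h import *
Ks=np.array([[495.40854066,0,256.9837],[0,495.40854,195.2296],[0,0,1]]);Es=arm.snapshot("scene")["extrinsics"]
d=arm.snapshot("side");Kd,Ed=d["camera_matrix"],d["extrinsics"]
sc=lambda u,v:(90+u/2.85,115+v/2.85); sd=lambda u,v:(130+u/2.2,110+v/2.2)
for n,a,b in (("nose",(113,320),(453,131)),("tail",(395,190),(447,297)),("whitetab",(663,160),(201,307)),("greentab",(741,90),(195,453)),("bluetab",(627,44),(384,467))):
    print(n,*tri((Ks,Es,sc(*a)),(Kd,Ed,sd(*b))))
f=lambda p,z:on_z(Ks,Es,sc(*p),z).round(4)
print("nose z.04",f((113,320),.04),"tail",f((395,190),.04),f((395,178),.05))
print("hook tips z.064",[f(p,.064) for p in((196,218),(251,196),(302,172),(351,150))])
print("socket top .1543",[f(p,.1543) for p in((150,336),(173,352),(49,384),(73,402))], "bottom edge .1257",[f(p,.1257) for p in ((173,380),(75,431))])
print("tray",[f(p,.018) for p in ((412,280),(485,330),(232,475),(163,412))])
print("rackbodies white/green/blue top corners z.05",[f(p,.05) for p in((612,218),(660,250),(697,240),(690,140),(742,177),(772,175),(588,93),(661,101))])
print("objs", f((490,268),.016),f((665,360),.09),f((482,365),.15),f((762,310),.048))
g=lambda p,z:on_z(Kd,Ed,sd(*p),z).round(4)
print("side tray",[g(p,.018) for p in ((303,130),(376,137),(356,270),(268,262))])
print("bodies top side", [g(p,.05) for p in ((167,345),(250,355),(242,393),(160,381),(168,478),(255,502),(242,540),(152,518),(325,518),(410,490),(432,523),(343,552))])
print("hooktips side",[g(p,.064) for p in((502,181),(504,211),(505,246),(506,285))])
E
python3 m.py
```

```text
nose [ 0.42204752 -0.25858614  0.03912127] 0.0009332585611534851
tail [0.39333036 0.05166447 0.03648692] 0.002057879502318933
whitetab [0.60077142 0.2072307  0.1181349 ] 0.0008980212358805985
greentab [0.5530167  0.35660828 0.11870771] 0.0003912286491117512
bluetab [0.41362293 0.33167026 0.11801924] 0.0008414700248318842
nose z.04 [ 0.4245 -0.2588  0.04  ] tail [0.4005 0.0489 0.04  ] [0.3957 0.0525 0.05  ]
hook tips z.064 [array([ 0.3616, -0.1439,  0.064 ]), array([ 0.3596, -0.0854,  0.064 ]), array([ 0.3522, -0.0254,  0.064 ]), array([0.3463, 0.0342, 0.064 ])]
socket top .1543 [array([ 0.5976, -0.2938,  0.1543]), array([ 0.6233, -0.2887,  0.1543]), array([ 0.6037, -0.3727,  0.1543]), array([ 0.6305, -0.367 ,  0.1543])] bottom edge .1257 [array([ 0.6189, -0.2901,  0.1257]), array([ 0.6268, -0.3687,  0.1257])]
tray [array([ 0.5054, -0.0042,  0.018 ]), array([0.6026, 0.006 , 0.018 ]), array([ 0.6273, -0.2579,  0.018 ]), array([ 0.5312, -0.2682,  0.018 ])]
rackbodies white/green/blue top corners z.05 [array([0.5723, 0.1778, 0.05  ]), array([0.6365, 0.1791, 0.05  ]), array([0.6451, 0.217
[... 295 characters left out ...]
[ 0.6181, -0.2447,  0.018 ]), array([ 0.5201, -0.2526,  0.018 ]), array([0.4938, 0.0126, 0.018 ]), array([0.5909, 0.0246, 0.018 ])]
bodies top side [array([0.6415, 0.1987, 0.05  ]), array([0.5611, 0.1904, 0.05  ]), array([0.5549, 0.2363, 0.05  ]), array([0.6317, 0.2423, 0.05  ]), array([0.5874, 0.3379, 0.05  ]), array([0.5117, 0.3408, 0.05  ]), array([0.5119, 0.3756, 0.05  ]), array([0.5864, 0.376 , 0.05  ]), array([0.4542, 0.3401, 0.05  ]), array([0.3934, 0.2972, 0.05  ]), array([0.3723, 0.3225, 0.05  ]), array([0.4345, 0.3649, 0.05  ])]
hooktips side [array([ 0.3531, -0.13  ,  0.064 ]), array([ 0.3468, -0.0739,  0.064 ]), array([ 0.3416, -0.0139,  0.064 ]), array([0.3364, 0.0467, 0.064 ])]
```

The pictures show three racks (white, green and blue; there is no orange), with the bar and the socket both yawed about 5°. The measured heights agree with the given sizes. I'll take a closer look at the bar with the wrist camera.

```bash
python3 -m crank '{"slide":[[-50,-58,40],[-100,-115,79],[-100,-115,79],[-100,-115,79],[-100,-115,79],[-100,-115,79]],"rot":[[0,0,-5],[0,0,-5],[0,0,-5],[0,0,-5],[0,0,-5],[0,0,-5]]}' 1 && python3 - <<'E'
from h import *
im,K,E=cam("wrist"); cv2.imwrite("pics/w1.png",im); np.savez("w1.npz",K=K,E=E); crop(im,0,0,512,384,1.55,"pics/w1c.png")
E
```

```text
t: 1.0
tcp_pos: [0.4116, -0.0999, 0.1728]
tcp_rot: [0.001, 0.675, 0.738, 0.001]
wrist_force: [0.2, -0.5, -0.5]
width: 0.0852
```

View pics/w1c.png

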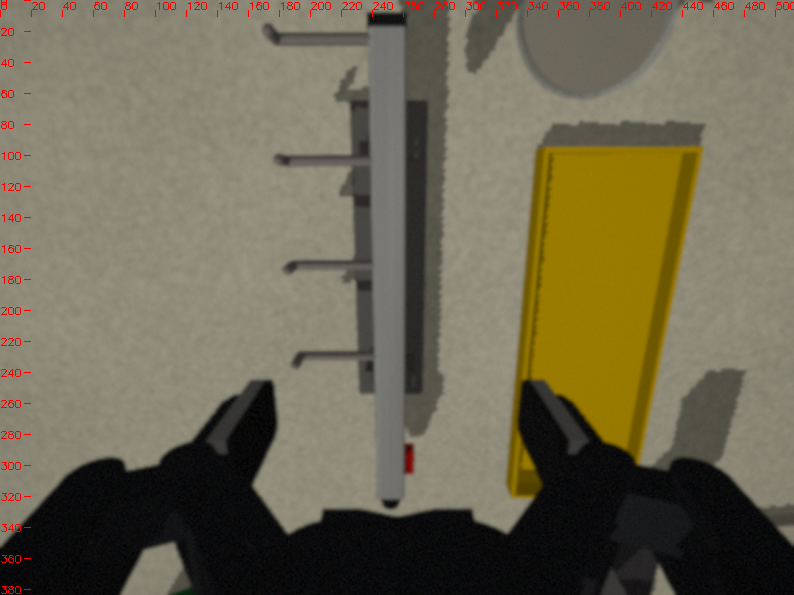

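```bash
python3 - <<'E'
from h import *
d=np.load("w1.npz");K,E=d["K"],d["E"]
g=lambda u,v,z:on_z(K,E,(u/1.55,v/1.55),z)
n=g(390.5,498,.05);t=g(387,12,.05)
print("top nose-end of square",n,"tail",t,np.linalg.norm(t-n),"yaw",np.degrees(np.arctan2(-(t-n)[0],(t-n)[1])))
print("nose tip",g(391,507,.04)); print("button ends",g(409,444,.04),g(409,473,.04))
for p in((271,27),(279,158),(288,266),(296,358)): print("hook tip",g(*p,.064))
e=E.copy()
# edge widths
print(g(377,480,.05),g(404,480,.05),g(369,30,.05),g(405,30,.05))
for p in((539,148),(702,148),(515,495)):print("tray",g(*p,.018))
E
```

```text
top nose-end of square [ 0.41989949 -0.24591289  0.05      ] tail [0.39297601 0.05447456 0.05      ] 0.30159160284405473 yaw 5.121688719336327
nose tip [ 0.42161807 -0.26321193  0.04      ]
button ends [ 0.42982955 -0.20651499  0.04      ] [ 0.43223799 -0.23133937  0.04      ]
hook tip [0.33837451 0.03878658 0.064     ]
hook tip [ 0.34246318 -0.02068271  0.064     ]
hook tip [ 0.34777395 -0.07810175  0.064     ]
hook tip [ 0.35320358 -0.13461197  0.064     ]
[ 0.40902305 -0.23111634  0.05      ] [ 0.42816539 -0.2294861   0.05      ] [0.38442174 0.04575019 0.05      ] [0.40281591 0.04739368 0.05      ]
tray [4.92283895e-01 3.52760672e-04 1.80000000e-02]
tray [0.59425512 0.00937666 0.018     ]
tray [ 0.52292625 -0.26317919  0.018     ]
```

```bash
python3 -m crank '{"slide":[[-55,-2,20],[-109,-5,70],[-109,-5,110],[-109,-5,132],[-109,-5,132],[-109,-5,132]],"rot":[[0,0,0],[0,0,0],[0,0,0],[0,0,0],[0,0,0],[0,0,0]]}' 1 && python3 -m crank '{"slide":[[0,0,0],[0,0,0],[0,0,0],[0,0,0],[0,0,0],[0,0,0],[0,0,0],[0,0,0]],"rot":[[0,0,0],[0,0,0],[0,0,0],[0,0,0],[0,0,0],[0,0,0],[0,0,0],[0,0,0]]}' -1 && python3 - <<'E'
from h import *
im,K,E=cam("wrist"); cv2.imwrite("pics/w2.png",im); np.savez("w2.npz",K=K,E=E); a,_,_=cam("side"); cv2.imwrite("pics/s2.png",a)
c=np.vstack([cv2.resize(im[60:384,120:400],None,fx=1.4,fy=1.4)]); c2=cv2.resize(a[100:280,250:400],(0,0),fx=2.52,fy=2.52); h=min(len(c),len(c2)); cv2.imwrite("pics/w2c.png",np.hstack([c[:h],c2[:h]]))
E
```

```text
t: 1.8
tcp_pos: [0.416, -0.2094, 0.0409]
tcp_rot: [0.001, 0.675, 0.738, 0.0]
wrist_force: [0.8, -0.6, 0.8]
width: 0.0859
t: 2.8
tcp_pos: [0.4152, -0.2094, 0.0401]
tcp_rot: [0.001, 0.676, 0.737, 0.0]
wrist_force: [1.2, -0.3, 5.3]
width: 0.0186
```

View pics/w2c.png

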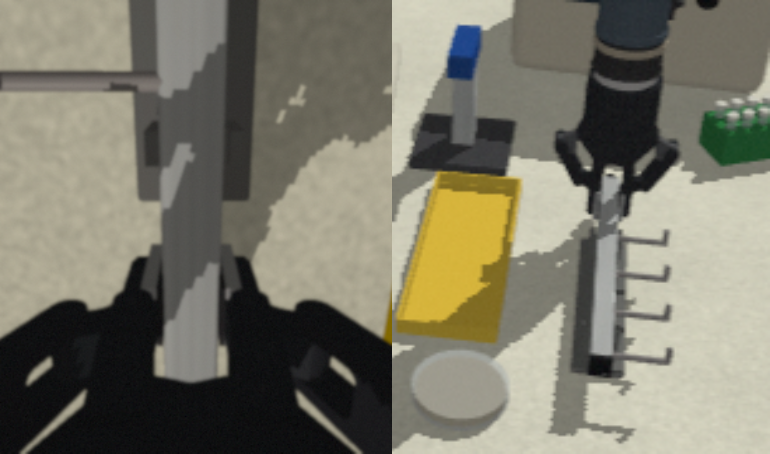

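```bash
python3 -m crank '{"slide":[[0,0,-10],[0,0,-30],[0,0,-60],[0,0,-90],[0,0,-115],[0,0,-115]],"rot":[[0,0,0],[0,0,0],[0,0,0],[0,0,0],[0,0,0],[0,0,0]]}' -1 && python3 -m crank '{"slide":[[0,30,0],[0,70,0],[-4,110,0],[-7,150,0],[-7,175,0],[-7,188,0],[-7,188,0],[-7,188,0]],"rot":[[0,0,0],[0,0,0],[0,0,0],[0,0,0],[0,0,0],[0,0,0],[0,0,0],[0,0,0]]}' -1 && python3 - <<'E'
from h import *
for n in("scene","side"):
    a,_,_=cam(n); cv2.imwrite(f"pics/{n}3.png",a)
    globals()[n]=a
crop(scene,80,150,280,330,2.8,"/tmp/a.png"); crop(side,220,80,360,260,2.8,"/tmp/b.png")
a=cv2.imread("/tmp/a.png")[:504,:400];b=cv2.imread("/tmp/b.png")[:504]
cv2.imwrite("pics/c3.png",np.hstack([a,b]))
E
```

```text
t: 3.65
tcp_pos: [0.4151, -0.2097, 0.1559]
tcp_rot: [0.001, 0.676, 0.737, -0.0]
wrist_force: [-0.4, 0.1, -1.1]
width: 0.0191
t: 4.65
tcp_pos: [0.6011, -0.1994, 0.1527]
tcp_rot: [-0.001, 0.676, 0.737, -0.001]
wrist_force: [-1.2, -0.9, -0.9]
width: 0.0195
```

View pics/c3.png

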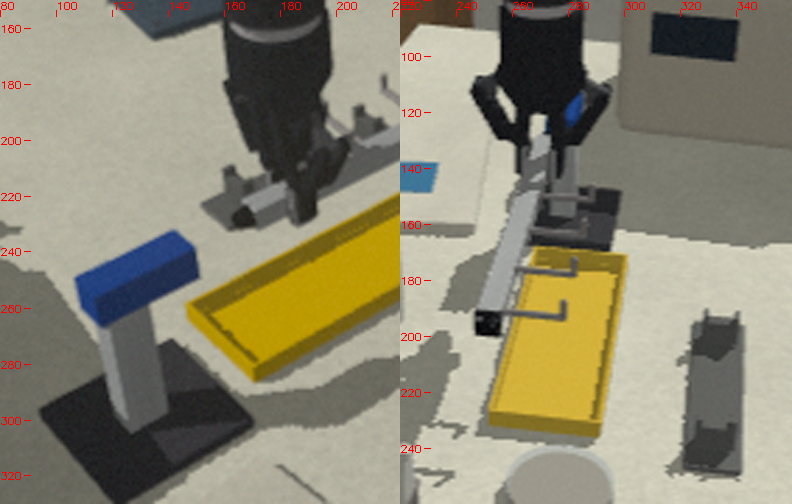

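```bash
cat > fit.py <<'E'
from h import *
from scipy.optimize import minimize
cams={n:(lambda s:(s["camera_matrix"],s["extrinsics"]))(arm.snapshot(n)) for n in("scene","side")}
imgs={"scene":cv2.imread("pics/scene3.png"),"side":cv2.imread("pics/s2.png")}
rois={"scene":(100,225,160,275),"side":(262,105,290,135)}
F=8;M={}
for n,im in imgs.items():
    x0,y0,x1,y1=rois[n]; h=cv2.cvtColor(im,cv2.COLOR_BGR2HSV)
    m=((h[...,0]>100)&(h[...,0]<130)&(h[...,1]>120)).astype(np.float32)
    M[n]=cv2.resize(m[y0:y1,x0:x1],None,fx=F,fy=F,interpolation=cv2.INTER_LINEAR); print(n,m[y0:y1,x0:x1].sum())
def box(x,y,yaw,z):
    c,s=np.cos(yaw),np.sin(yaw); X=np.array([c,s,0]);Y=np.array([-s,c,0])
    return np.array([[x,y,z]+a*X+b*Y+np.array([0,0,e]) for a in(-.0145,.0145) for b in(0,-.0795) for e in(-.0143,.0143)])
def cost(p,full=False):
    t=[]
    for n in M:
        x0,y0,x1,y1=rois[n]; q=proj(*cams[n],box(p[0]/100,p[1]/100,p[2]/10,(p[3]/100 if len(p)>3 else .14)))
        q=((q-[x0,y0]+.5)*F*16-8).astype(np.int32); m=np.zeros_like(M[n]); cv2.fillConvexPoly(m,cv2.convexHull(q),1.,shift=4)
        m=cv2.GaussianBlur(m,(0,0),3);t.append(np.abs(m-M[n]).sum()/F/F)
    return t if full else sum(t)
for x0 in([61.05,-29.1,.9],[61.05,-29.1,.9,14.0]):
    r=minimize(cost,x0,method="Nelder-Mead",options=dict(initial_simplex=np.array([x0]+[np.array(x0)+np.eye(len(x0))[i]*.5 for i in range(len(x0))])))
    print(r.x,"yaw",np.degrees(r.x[2]/10),r.fun,cost(r.x,True))
sc=lambda u,v:(80+u/2.8,150+v/2.8); sd=lambda u,v:(220+(u-400)/2.8,80+v/2.8)
print("nose",on_z(*cams["scene"],sc(240,218),.153),"tail",on_z(*cams["side"],sd(487,322),.15),on_z(*cams["side"],sd(487,322),.14))
print("hooktip tail .17",on_z(*cams["side"],sd(564,303),.17))
E
python3 fit.py
```

```text
scene 791.0
side 217.0
[ 60.38143846 -29.18417162   1.15790826] yaw 6.634325623442538 108.0324935913086 [np.float32(73.43712), np.float32(34.595375)]
[ 60.18711552 -29.1702376    1.45902477  13.82055337] yaw 8.359596161222422 101.62081909179688 [np.float32(73.31236), np.float32(28.308453)]
nose [ 0.60939251 -0.24740743  0.153     ] tail [0.58046841 0.06019285 0.15      ] [0.58428246 0.04738479 0.14      ]
hooktip tail .17 [0.5223306  0.04744929 0.17      ]
```

```bash
cat >> fit.py <<'E'
out=[]
for n in M:
    x0,y0,x1,y1=rois[n]; f=400/(y1-y0)
    c=cv2.resize(imgs[n][y0:y1,x0:x1],None,fx=f,fy=f,interpolation=cv2.INTER_NEAREST)
    c2=cv2.resize(M[n],c.shape[1::-1]); cn,_=cv2.findContours((c2>.5).astype(np.uint8),0,1); cv2.drawContours(c,cn,-1,(0,255,255),1)
    q=proj(*cams[n],box(.6038,-.2918,.116,.14)); q=((q-[x0,y0]+.5)*f).astype(int)
    for i,j in((0,1),(2,3),(4,5),(6,7),(0,2),(1,3),(4,6),(5,7),(0,4),(1,5),(2,6),(3,7)): cv2.line(c,tuple(map(int,q[i])),tuple(map(int,q[j])),(0,0,255),1)
    out.append(c)
cv2.imwrite("pics/fit.png",np.hstack(out))
E
python3 fit.py >/dev/null; python3 -c "
import cv2;print(cv2.imread('pics/fit.png').shape)"
```

```text
(400, 853, 3)
```

View pics/fit.png

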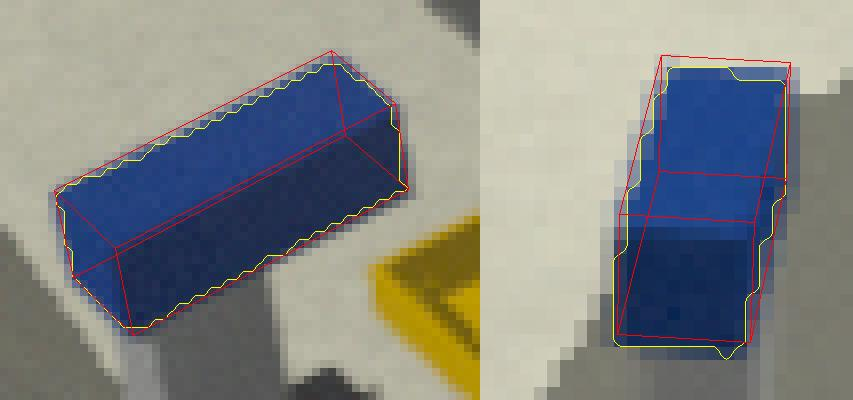

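```bash
sed -i 's/(h\[...,0\]>100)&(h\[...,0\]<130)&(h\[...,1\]>120)/(h[...,0]>95)\&(h[...,0]<130)\&(h[...,1]>65)/' fit.py && python3 fit.py
```

```text
scene 849.0
side 233.0
[ 60.46745563 -29.21146378   1.13644503] yaw 6.511350381367548 72.43829345703125 [np.float32(38.689854), np.float32(33.748436)]
[ 60.40023298 -29.15618546   1.02791422  13.85122116] yaw 5.889514665286538 58.627479553222656 [np.float32(37.86973), np.float32(20.75775)]
nose [ 0.60939251 -0.24740743  0.153     ] tail [0.58046841 0.06019285 0.15      ] [0.58428246 0.04738479 0.14      ]
hooktip tail .17 [0.5223306  0.04744929 0.17      ]
```

```bash
python3 -m crank '{"slide":[[-5,-4,6],[-15,-7.4,12.7],[-25,-7.4,12.7],[-31.4,-7.4,12.7],[-31.4,-7.4,12.7],[-31.4,-7.4,12.7]],"rot":[[0,0,-1],[0,0,-1],[0,0,-1],[0,0,-1],[0,0,-1],[0,0,-1]]}' -1 && python3 - <<'E'
from h import *
for n in("scene","side"):
    a,_,_=cam(n); cv2.imwrite(f"pics/{n}4.png",a)
    globals()[n]=a
crop(scene,95,185,225,280,4,"/tmp/a.png"); crop(side,230,80,300,175,4,"/tmp/b.png")
cv2.imwrite("pics/c4.png",np.hstack([cv2.imread("/tmp/a.png"),cv2.imread("/tmp/b.png")]))
E
```

```text
t: 5.8
tcp_pos: [0.598, -0.2315, 0.1418]
tcp_rot: [0.0, 0.669, 0.743, 0.0]
wrist_force: [-1.1, -0.2, -0.8]
width: 0.0194
```

View pics/c4.png

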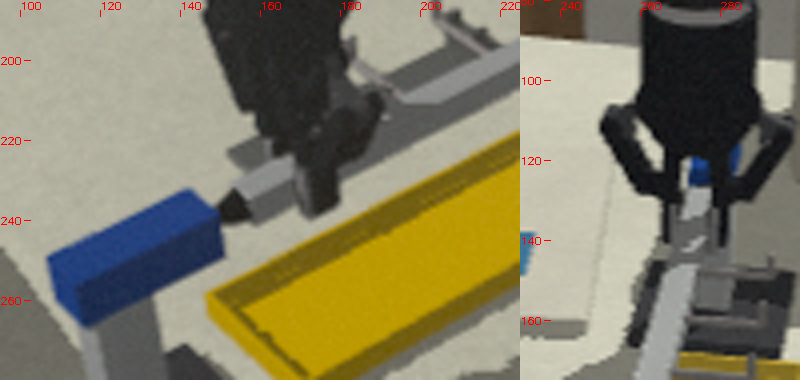

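```bash
python3 - <<'E'
from h import *
cams={n:(lambda s:(s["camera_matrix"],s["extrinsics"]))(arm.snapshot(n)) for n in("scene","side")}
yaw=np.radians(6);Y=np.array([-np.sin(yaw),np.cos(yaw),0]);X=np.array([Y[1],-Y[0],0]);Z=np.array([0,0,1.])
f={"scene":lambda p:(p-[95,185])*4,"side":lambda p:(p-[230,80])*4+[520,0]}
m=np.array([.6043,-.2918,.14])
b=np.array([.598,-.2315,.1418])-.0388*Y+.0*X  # cone base (12mm from tip)
for n in cams:
    P=lambda p:f[n](proj(*cams[n],p)).round(1)
    print(n,"mouth TB,TF,BF,TBrear,ctr",[P(m+q).tolist() for q in(-.0145*X+.0143*Z,.0145*X+.0143*Z,.0145*X-.0143*Z,-.0145*X+.0143*Z-.0795*Y,0*X)])
    print(n,"bar TB,TF,BF,ctr",[P(b+q).tolist() for q in(-.01*X+.01*Z,.01*X+.01*Z,.01*X-.01*Z,0*X)])
    print("d/mm x,y,z",[(P(m+q*.01)-P(m))[0]/10 for q in(X,Y,Z)])
E
```

```text
scene mouth TB,TF,BF,TBrear,ctr [[[184.7, 183.5]], [[215.8, 210.5]], [[222.4, 253.3]], [[44.9, 252.7]], [[203.5, 218.4]]]
scene bar TB,TF,BF,ctr [[[226.4, 173.4]], [[248.0, 191.6]], [[252.1, 221.4]], [[239.2, 197.4]]]
d/mm x,y,z [array([1.08, 0.94]), array([ 1.67, -0.85]), array([-0.23, -1.5 ])]
side mouth TB,TF,BF,TBrear,ctr [[[727.6, 164.9]], [[687.1, 162.2]], [[686.6, 198.1]], [[739.6, 117.0]], [[706.9, 181.6]]]
side bar TB,TF,BF,ctr [[[717.6, 181.7]], [[689.3, 179.8]], [[688.9, 205.2]], [[703.1, 193.5]]]
d/mm x,y,z [array([-1.38, -0.09]), array([-0.17,  0.65]), array([ 0.03, -1.26])]
```

```bash
python3 -m crank '{"slide":[[0,1,2.3],[-4,1,2.3],[-8,1,2.3],[-12,1,2.3],[-15,1,2.3],[-18,1,2.3],[-18,1,2.3],[-18,1,2.3]],"rot":[[0,0,0],[0,0,0],[0,0,0],[0,0,0],[0,0,0],[0,0,0],[0,0,0],[0,0,0]]}' -1
```

```text
t: 7.0
tcp_pos: [0.6006, -0.2493, 0.1393]
tcp_rot: [-0.0, 0.669, 0.743, -0.0]
wrist_force: [-0.1, 0.1, -1.4]
width: 0.0196
```

```bash
python3 -m crank '{"slide":[[-2,0,0],[-4,0,0],[-6,0,0],[-8,0,0],[-10,0,0],[-12,0,0],[-12,0,0]],"rot":[[0,0,0],[0,0,0],[0,0,0],[0,0,0],[0,0,0],[0,0,0],[0,0,0]]}' -1 && python3 - <<'E'
from h import *
for n in("scene","side"):
    a,_,_=cam(n); cv2.imwrite(f"pics/{n}5.png",a)
    globals()[n]=a
crop(scene,95,185,195,280,5,"/tmp/a.png"); crop(side,230,80,280,175,5,"/tmp/b.png")
cv2.imwrite("pics/c5.png",np.hstack([cv2.imread("/tmp/a.png"),cv2.imread("/tmp/b.png")]))
E
```

```text
t: 7.88
tcp_pos: [0.6005, -0.2517, 0.1396]
tcp_rot: [-0.007, 0.667, 0.745, 0.006]
wrist_force: [-5.1, 20.9, 6.6]
width: 0.0194
```

View pics/c5.png

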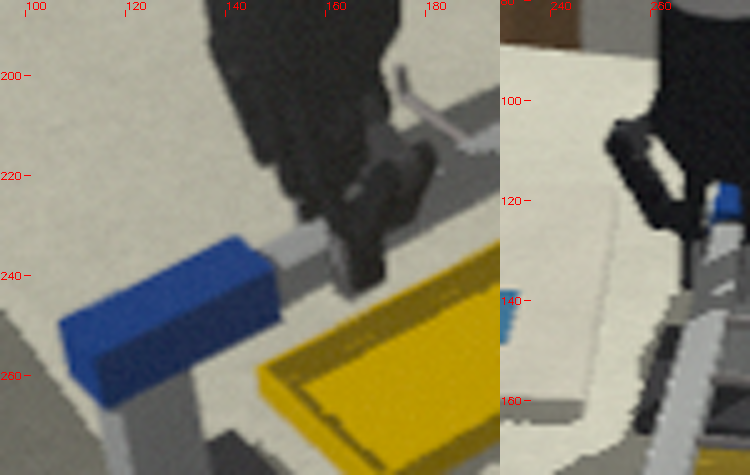

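```bash
python3 -m crank '{"slide":[[6,0,0],[9,0,0],[9,-1,-1],[9,-1,-1]],"rot":[[0,0,0],[0,0,0],[0,0,0],[0,0,0]]}' -1 && python3 -m crank '{"slide":[[-1.5,0,0],[-3,0,0],[-4.5,0,0],[-6,0,0],[-6,0,0],[-6,0,0]],"rot":[[0,0,0],[0,0,0],[0,0,0],[0,0,0],[0,0,0],[0,0,0]]}' -1;  python3 - <<'E'
from h import *
print(arm.get_state()["ft_torque"])
E
```

```text
t: 8.48
tcp_pos: [0.6001, -0.2534, 0.1403]
tcp_rot: [0.001, 0.669, 0.743, -0.001]
wrist_force: [-0.5, -0.2, -0.5]
width: 0.0191
t: 9.22
tcp_pos: [0.6006, -0.2585, 0.1403]
tcp_rot: [0.0, 0.669, 0.743, -0.0]
wrist_force: [0.3, 0.2, -1.0]
width: 0.0189
[-0.22960287  0.04473562 -0.0019701 ]
```

```bash
python3 -m crank '{"slide":[[-2,0,0],[-4,0,0],[-6,0,0],[-8,0,0],[-10,0,0],[-10,0,0],[-10,0,0]],"rot":[[0,0,0],[0,0,0],[0,0,0],[0,0,0],[0,0,0],[0,0,0],[0,0,0]]}' -1 && python3 -m crank '{"slide":[[-1.5,0,0],[-3,0,0],[-4.5,0,0],[-6,0,0],[-7,0,0],[-8,0,0],[-8,0,0]],"rot":[[0,0,0],[0,0,0],[0,0,0],[0,0,0],[0,0,0],[0,0,0],[0,0,0]]}' -1
```

```text
t: 10.1
tcp_pos: [0.6015, -0.2686, 0.1402]
tcp_rot: [0.0, 0.669, 0.743, -0.0]
wrist_force: [-1.4, -0.5, -1.0]
width: 0.0188
t: 10.98
tcp_pos: [0.6023, -0.2764, 0.1402]
tcp_rot: [-0.0, 0.669, 0.743, -0.0]
wrist_force: [-2.2, 0.9, -1.2]
width: 0.0193
```

```bash
python3 -m crank '{"slide":[[-1,0,0],[-2,0,0],[-2.5,0,0],[-2.5,0,0]],"rot":[[0,0,0],[0,0,0],[0,0,0],[0,0,0]]}' -1 && python3 -m crank '{"slide":[[0,0,0],[0,0,0],[0,0,0],[0,0,0],[0,0,0],[0,0,0],[0,0,0],[0,0,0]],"rot":[[0,0,0],[0,0,0],[0,0,0],[0,0,0],[0,0,0],[0,0,0],[0,0,0],[0,0,0]]}' 1 && python3 -m crank '{"slide":[[0,0,-20],[0,0,-50],[0,0,-75],[30,0,-75],[70,0,-75],[103,0,-75],[103,0,-75],[103,0,-75]],"rot":[[0,0,0],[0,0,0],[0,0,0],[0,0,0],[0,0,0],[0,0,0],[0,0,0],[0,0,0]]}' 1 && python3 - <<'E'
from h import *
a,_,_=cam("scene"); cv2.imwrite("pics/scene6.png",a); s,_,_=cam("side"); cv2.imwrite("pics/side6.png",s)
im,K,E=cam("wrist"); cv2.imwrite("pics/w6.png",im); np.savez("w6.npz",K=K,E=E)
crop(a,95,185,195,280,5,"/tmp/a.png"); b=cv2.resize(im[0:384,180:340],None,fx=475/384,fy=475/384); c=cv2.imread("/tmp/a.png"); cv2.imwrite("pics/c6.png",np.hstack([c,b]))
E
```

```text
t: 11.48
tcp_pos: [0.6025, -0.2785, 0.1402]
tcp_rot: [-0.0, 0.669, 0.743, 0.0]
wrist_force: [-3.1, 2.0, -0.3]
width: 0.019
t: 12.48
tcp_pos: [0.6027, -0.2788, 0.1402]
tcp_rot: [-0.0, 0.669, 0.743, -0.0]
wrist_force: [-1.2, 0.0, 1.0]
width: 0.0856
t: 13.48
tcp_pos: [0.5921, -0.1767, 0.2154]
tcp_rot: [0.0, 0.669, 0.743, -0.0]
wrist_force: [-0.3, 0.4, 0.6]
width: 0.0853
```

View pics/c6.png

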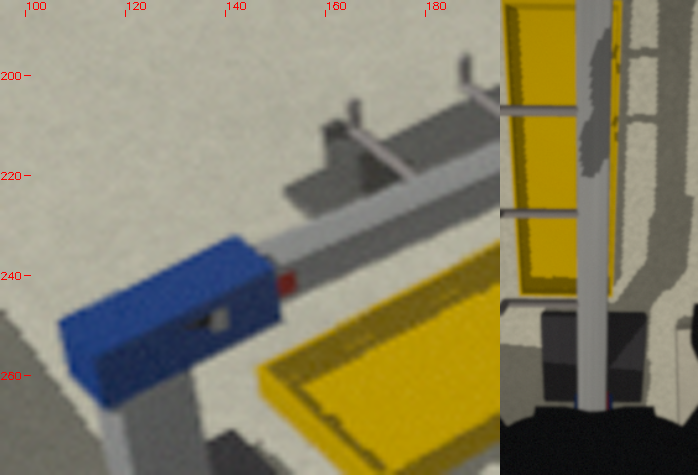

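```bash
python3 -m crank '{"slide":[[0,0,25],[0,0,50],[0,0,70],[0,0,79],[0,0,79],[0,0,79]],"rot":[[0,0,0],[0,0,0],[0,0,0],[0,0,0],[0,0,0],[0,0,0]]}' 1 && python3 -m crank '{"slide":[[0,0,0],[0,0,0],[0,0,0],[0,0,0],[0,0,0],[0,0,0],[0,0,0],[0,0,0]],"rot":[[0,0,0],[0,0,0],[0,0,0],[0,0,0],[0,0,0],[0,0,0],[0,0,0],[0,0,0]]}' -1 && python3 -m crank '{"slide":[[0,0,-2],[0,0,-4],[0,0,-5],[0,0,-5]],"rot":[[0,0.8,0],[0,1.6,0],[0,2.1,0],[0,2.1,0]]}' -1; python3 -c "
from workcell import arm;print(arm.get_state()['ft_torque'])"
```

```text
t: 14.38
tcp_pos: [0.5926, -0.1768, 0.1375]
tcp_rot: [0.001, 0.669, 0.743, 0.0]
wrist_force: [-0.0, 0.9, 0.2]
width: 0.0857
t: 15.38
tcp_pos: [0.5916, -0.1764, 0.1363]
tcp_rot: [-0.0, 0.669, 0.743, -0.0]
wrist_force: [-3.6, 1.0, 2.5]
width: 0.0187
t: 15.88
tcp_pos: [0.5916, -0.1765, 0.1409]
tcp_rot: [-0.014, 0.669, 0.743, 0.012]
wrist_force: [-3.0, -0.0, -0.3]
width: 0.0189
[-0.09382384  0.72219538 -0.38905058]
```

```bash
python3 -m crank '{"slide":[[-2,-0.3,-0.1],[-4,-0.5,-0.15],[-6,-0.5,-0.2],[-8,-0.5,-0.3],[-10,-0.5,-0.4],[-10,-0.5,-0.4]],"rot":[[0,0,0],[0,0,0],[0,0,0],[0,0,0],[0,0,0],[0,0,0]]}' -1; python3 -c "
from workcell import arm;print(arm.get_state()['ft_torque'])"
```

```text
t: 16.62
tcp_pos: [0.5922, -0.1852, 0.1412]
tcp_rot: [-0.015, 0.669, 0.743, 0.013]
wrist_force: [-3.0, 3.0, -0.4]
width: 0.0189
[ 0.46366638  0.7650585  -0.31124918]
```

```bash
python3 -m crank '{"slide":[[-2,-0.3,-0.1],[-4,-0.3,-0.15],[-6,-0.3,-0.2],[-8,-0.3,-0.3],[-10,-0.3,-0.4],[-12,-0.3,-0.45],[-14,-0.3,-0.5],[-14,-0.3,-0.5]],"rot":[[0,0,0],[0,0,0],[0,0,0],[0,0,0],[0,0,0],[0,0,0],[0,0,0],[0,0,0]]}' -1; python3 -c "
from workcell import arm;print(arm.get_state()['ft_torque'])"
```

```text
t: 17.62
tcp_pos: [0.5934, -0.1977, 0.1416]
tcp_rot: [-0.016, 0.668, 0.743, 0.014]
wrist_force: [-4.9, 6.0, 2.9]
width: 0.0185
[ 1.05061249  0.87589533 -0.40632993]
```

```bash
python3 -m crank '{"slide":[[0,-0.5,0.6],[-2,-0.5,0.6],[-4,-0.5,0.6],[-6,-0.5,0.5],[-8,-0.5,0.4],[-10,-0.5,0.3],[-12,-0.5,0.2],[-12,-0.5,0.2]],"rot":[[0,-0.3,0],[0,-0.3,0],[0,-0.3,0],[0,-0.3,0],[0,-0.3,0],[0,-0.3,0],[0,-0.3,0],[0,-0.3,0]]}' -1; python3 -c "
from workcell import arm;print(arm.get_state()['ft_torque'])"
```

```text
t: 18.62
tcp_pos: [0.5939, -0.2047, 0.1419]
tcp_rot: [-0.017, 0.667, 0.744, 0.016]
wrist_force: [-6.5, 16.5, 7.8]
width: 0.0188
[ 3.18454223  1.29945399 -0.44326866]
```

```bash
python3 -m crank '{"slide":[[3,-0.5,0.5],[3,-0.7,0.8],[3,-0.7,0.8],[3,-0.7,0.8]],"rot":[[0,-0.5,0],[0,-0.9,0],[0,-0.9,0],[0,-0.9,0]]}' -1;  python3 -c "
from workcell import arm;print(arm.get_state()['ft_torque'])"; python3 -m crank '{"slide":[[-2,0,0],[-4,0,0],[-6,0,0],[-8,0,0],[-10,0,0],[-10,0,0]],"rot":[[0,0,0],[0,0,0],[0,0,0],[0,0,0],[0,0,0],[0,0,0]]}' -1; python3 -c "
from workcell import arm;print(arm.get_state()['ft_torque'])"
```

```text
t: 19.12
tcp_pos: [0.5939, -0.2046, 0.1417]
tcp_rot: [-0.008, 0.668, 0.744, 0.009]
wrist_force: [-4.4, 9.7, 6.7]
width: 0.0193
[ 2.40760808  0.94345087 -0.35544014]
t: 19.88
tcp_pos: [0.5938, -0.2049, 0.1417]
tcp_rot: [-0.015, 0.666, 0.745, 0.015]
wrist_force: [-8.1, 30.3, 12.9]
width: 0.019
[ 6.06819015  1.58120731 -0.61431004]
```

```bash
python3 -m crank '{"slide":[[5,0,0],[10,0,0],[10,0,0],[10,0,0]],"rot":[[0,0,0],[0,0,0],[0,0,0],[0,0,0]]}' -1;  python3 - <<'E'
from h import *
print(arm.get_state()["ft_torque"])
a,_,_=cam("scene"); cv2.imwrite("pics/scene7.png",a); s,_,_=cam("side"); cv2.imwrite("pics/side7.png",s)
crop(a,95,185,185,280,5,"/tmp/a.png"); crop(s,230,100,305,195,5,"/tmp/b.png"); cv2.imwrite("pics/c7.png",np.hstack([cv2.imread("/tmp/a.png"),cv2.imread("/tmp/b.png")[:475]]))
E
```

```text
t: 20.38
tcp_pos: [0.5939, -0.2046, 0.1417]
tcp_rot: [-0.008, 0.668, 0.744, 0.009]
wrist_force: [-3.6, 9.5, 5.5]
width: 0.0186
[ 2.43666998  1.01763519 -0.28057501]
```

View pics/c7.png

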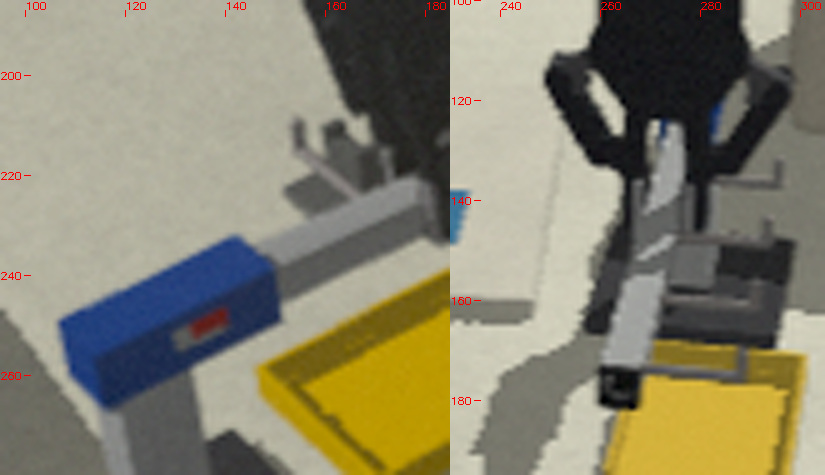

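```bash
python3 - <<'E'
from h import *
c={n:(lambda s:(s["camera_matrix"],s["extrinsics"]))(arm.snapshot(n)) for n in("scene","side")}
K,E=c["side"]
def aty(uv,y):
    o,d=ray(K,E,uv); return o+d*(y-o[1])/d[1]
uv=lambda u,v:(230+(u-450)/5-.4,100+v/5-.4)
print("tail ctr",aty(uv(619,388),-.0465),aty(uv(619,388),-.0425))
print("tail top edge",aty(uv(620,370),-.0465),"bottom",aty(uv(619,406),-.0465))
yaw=np.radians(6);Y=np.array([-np.sin(yaw),np.cos(yaw),0]);X=np.array([Y[1],-Y[0],0]);Z=np.array([0,0,1.])
m=np.array([.6043,-.2918,.14]);e=m-.0694*Y
# scene: predicted bottom-front edge line of level bar, in crop coords
for d in(70,100,150):
    for dz in(0,-.005): print(d,dz,((proj(*c["scene"],e+d/1000*Y+.01*X-.01*Z+dz*Z)-[95,185]+.4)*5).round(1), ((proj(*c["scene"],e+d/1000*Y-.01*X+.01*Z+dz*Z)-[95,185]+.4)*5).round(1))
E
```

```text
tail ctr [ 0.58024351 -0.0465      0.12652866] [ 0.57921257 -0.0425      0.12935212]
tail top edge [ 0.57976653 -0.0465      0.13707861] bottom [ 0.58022421 -0.0465      0.11592985]
70 0 [[273.9 304.7]] [[241.4 244. ]]
70 -0.005 [[275.4 313.9]] [[242.9 253.4]]
100 0 [[335.3 272.8]] [[303.3 213.1]]
100 -0.005 [[336.5 282. ]] [[304.6 222.5]]
150 0 [[433.3 221.9]] [[402.1 163.8]]
150 -0.005 [[434.2 230.9]] [[403.1 173. ]]
```

```bash
python3 - <<'E'
from h import *
s=cv2.imread("pics/side6.png"); a=cv2.imread("pics/side7.png"); c=cv2.imread("pics/scene7.png")
crop(s,235,130,300,215,5,"/tmp/a.png"); crop(c,130,170,250,255,4,"/tmp/b.png"); x=cv2.imread("/tmp/a.png"); y=cv2.imread("/tmp/b.png"); h=max(len(x),len(y))
p=lambda i:np.pad(i,((0,h-len(i)),(0,0),(0,0))); cv2.imwrite("pics/c8.png",np.hstack([p(x),p(y)]))
E
```

```text
(no output)
```

View pics/c8.png

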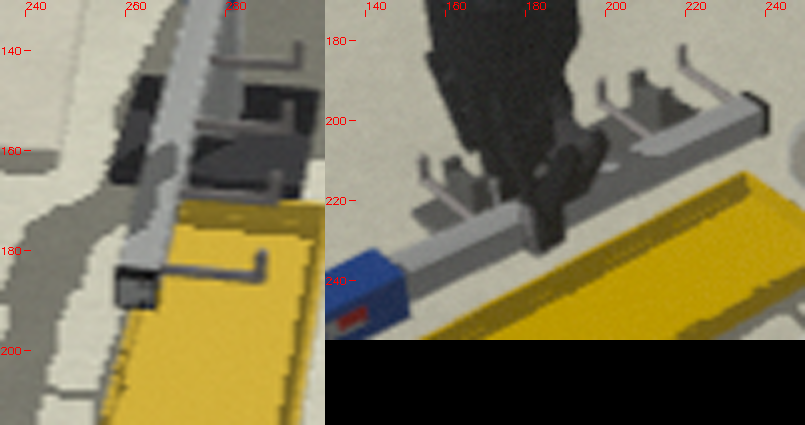

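```bash
python3 - <<'E'
from h import *
c={n:(lambda s:(s["camera_matrix"],s["extrinsics"]))(arm.snapshot(n)) for n in("scene","side")}
K,E=c["side"]
def aty(uv,y):
    o,d=ray(K,E,uv); return o+d*(y-o[1])/d[1]
print("side6 tail",aty((262,187.2),-.0163))
print("now tri",tri((*c["scene"],(237.5,197.7)),(K,E,(263.4,177.2))))
# hook4 tip top in scene crop (683,45), hook3 (601,80), hook1 (424,155)
yaw=np.radians(6);Y=np.array([-np.sin(yaw),np.cos(yaw),0]);X=np.array([Y[1],-Y[0],0]);Z=np.array([0,0,1.])
m=np.array([.6043,-.2918,.14]);e=m-.0694*Y
for n,d,ob in(("h1",125,(424,155)),("h3",245,(601,80)),("h4",305,(683,45))):
    p=e+d/1000*Y-.058*X+.024*Z
    q=lambda z:((proj(*c["scene"],p+z*Z)-[130,170]+.4)*4+[325,0])[0].round(1)
    print(n,ob,"level",q(0),"-5mm",q(-.005))
E
```

```text
side6 tail [ 0.575834   -0.0163      0.11857284]
now tri (array([ 0.57978243, -0.04505327,  0.12763205]), np.float64(0.00010181885690877788))
h1 (424, 155) level [414.4 149.3] -5mm [415.4 156.7]
h3 (601, 80) level [592.5  65.5] -5mm [593.   72.8]
h4 (683, 45) level [673.9  27.3] -5mm [674.2  34.4]
```

```bash
python3 -m crank '{"slide":[[2,0,-1],[2,0,-2],[2,0,-3],[2,0,-4],[2,0,-4],[2,0,-4]],"rot":[[0,0.7,0],[0,1.4,0],[0,2.1,0],[0,2.7,0],[0,2.7,0],[0,2.7,0]]}' -1;  python3 -c "
from h import *
s=arm.get_state();print(s['ft_torque'],T_state(s)[:3,0])"
```

```text
t: 21.42
tcp_pos: [0.5938, -0.2066, 0.1442]
tcp_rot: [-0.023, 0.668, 0.743, 0.022]
wrist_force: [-1.8, 4.8, -0.0]
width: 0.0192
[ 0.83094076  0.18494541 -0.08231936] [-0.10541636  0.99236062  0.06409209]
```

```bash
python3 -m crank '{"slide":[[-2,0,-0.5],[-4,0,-0.7],[-6,0,-0.9],[-8,0,-1],[-8,0,-1]],"rot":[[0,0.3,0],[0,0.3,0],[0,0.3,0],[0,0.3,0],[0,0.3,0]]}' -1;  python3 -c "
from h import *
s=arm.get_state();print(s['ft_torque'],T_state(s)[:3,0])"
```

```text
t: 22.05
tcp_pos: [0.5943, -0.2134, 0.1447]
tcp_rot: [-0.026, 0.668, 0.743, 0.024]
wrist_force: [-0.2, 7.7, 0.1]
width: 0.0186
[1.06511004 0.08471431 0.01030838] [-0.10576831  0.99178165  0.07198767]
```

```bash
python3 -m crank '{"slide":[[-2,0,-0.1],[-4,0,-0.2],[-6,0,-0.3],[-6,0,-0.3]],"rot":[[0,0,0],[0,0,0],[0,0,0],[0,0,0]]}' -1;  python3 - <<'E'
from h import *
s=arm.get_state();print(s['ft_torque'],T_state(s)[:3,0])
a,K,E=cam("scene"); cv2.imwrite("pics/scene9.png",a)
h=cv2.cvtColor(a,cv2.COLOR_BGR2HSV)
for n in("scene6","scene7","scene9"):
    h=cv2.cvtColor(cv2.imread(f"pics/{n}.png"),cv2.COLOR_BGR2HSV); r=((h[...,0]<8)|(h[...,0]>172))&(h[...,1]>110)
    r[:230]=0;r[265:]=0;r[:,:105]=0;r[:,170:]=0
    y,x=np.where(r); print(n,len(x),x.min(),x.max(),y.min(),y.max(),x.mean(),y.mean())
E
```

```text
t: 22.55
tcp_pos: [0.5941, -0.2137, 0.1445]
tcp_rot: [-0.031, 0.667, 0.744, 0.028]
wrist_force: [-2.8, 19.0, 3.4]
width: 0.0186
[ 3.21607741  0.44908211 -0.19100515] [-0.10760734  0.9907194   0.08304058]
scene6 11 151 153 240 243 151.9090909090909 241.36363636363637
scene7 19 133 139 247 251 136.31578947368422 249.05263157894737
scene9 48 130 139 248 255 134.375 251.33333333333334
```

```bash
python3 -m crank '{"slide":[[-2,0,-0.1],[-4,0,-0.1],[-4,0,-0.1],[-4,0,-0.1]],"rot":[[0,-0.5,0],[0,-0.5,0],[0,-0.5,0],[0,-0.5,0]]}' -1;  python3 - <<'E'
from h import *
a,K,E=cam("scene"); cv2.imwrite("pics/scene9.png",a)
yaw=np.radians(6);Y=np.array([-np.sin(yaw),np.cos(yaw),0]);X=np.array([Y[1],-Y[0],0]);Z=np.array([0,0,1.])
m=np.array([.6043,-.2918,.14])
print("face corners", proj(K,E,np.array([m-d*Y+.017*X+z*Z for d in(.025,.045) for z in(-.005,.005)])).round(1).tolist())
crop(a,95,220,175,280,9,"pics/c9.png")
E
```

```text
t: 23.1
tcp_pos: [0.5941, -0.2138, 0.1444]
tcp_rot: [-0.031, 0.667, 0.744, 0.027]
wrist_force: [-3.1, 26.2, 5.4]
width: 0.0185
face corners [[140.1, 251.0], [139.5, 247.2], [131.4, 255.5], [130.7, 251.7]]
```

View pics/c9.png

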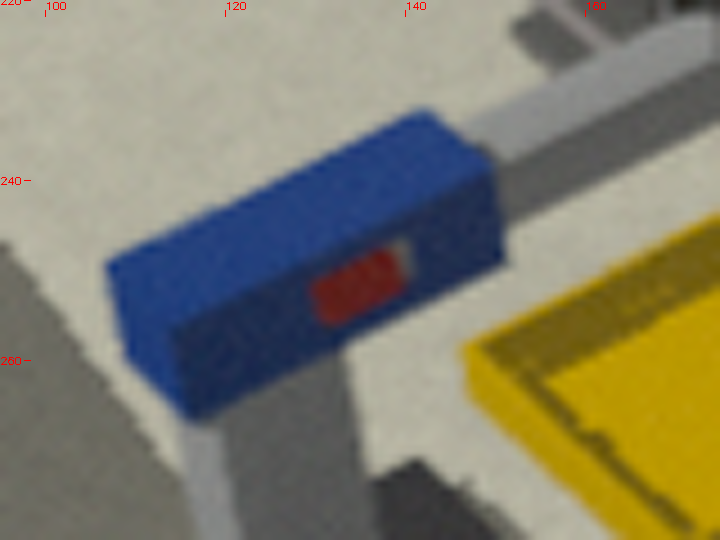

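The button has popped out in the window and the stop is rigid, so the bar is home. I'll unload it, let go and check how the bar rests.

```bash
python3 -m crank '{"slide":[[4,0,0],[8,0,1],[10,0,1.5],[10,0,1.5]],"rot":[[0,-0.5,0],[0,-1,0],[0,-1,0],[0,-1,0]]}' -1 && python3 -m crank '{"slide":[[0,0,0],[0,0,0],[0,0,0],[0,0,0],[0,0,0],[0,0,0],[0,0,0]],"rot":[[0,0,0],[0,0,0],[0,0,0],[0,0,0],[0,0,0],[0,0,0],[0,0,0]]}' 1 && python3 -m crank '{"slide":[[0,0,-20],[0,0,-50],[0,0,-90],[0,0,-120],[0,0,-120],[0,0,-120]],"rot":[[0,-1,0],[0,-2,0],[0,-3,0],[0,-3.3,0],[0,-3.3,0],[0,-3.3,0]]}' 1;  python3 - <<'E'
from h import *
s=arm.get_state();print(T_state(s)[:3,:3].round(4),s["joint_pos"])
for n in("scene","side"):
    a,K,E=cam(n); cv2.imwrite(f"pics/{n}10.png",a); z=cv2.imread(f"pics/{n}0.png")
    for r,p in(("white",(.601,.207,.07)),("green",(.553,.357,.07)),("blue",(.4136,.3317,.07))):
        u,v=proj(K,E,p)[0].astype(int); d=np.abs(a[v-30:v+30,u-25:u+25].astype(int)-z[v-30:v+30,u-25:u+25]).max(2); print(n,r,(d>40).sum())
im,K,E=cam("wrist"); cv2.imwrite("pics/w10.png",im); np.savez("w10.npz",K=K,E=E)
E
```

```text
t: 23.65
tcp_pos: [0.5939, -0.2134, 0.143]
tcp_rot: [-0.017, 0.668, 0.743, 0.015]
wrist_force: [-1.4, 6.0, -0.3]
width: 0.019
t: 24.52
tcp_pos: [0.5941, -0.2154, 0.1433]
tcp_rot: [-0.016, 0.669, 0.743, 0.014]
wrist_force: [0.1, -0.0, -0.2]
width: 0.0854
t: 25.28
tcp_pos: [0.5946, -0.2203, 0.2634]
tcp_rot: [0.006, 0.669, 0.743, -0.005]
wrist_force: [0.0, -0.4, 0.0]
width: 0.0853
[[-1.046e-01  9.945e-01  1.900e-03]
 [ 9.944e-01  1.046e-01 -1.590e-02]
 [-1.600e-02  3.000e-04 -9.999e-01]] [-0.45415396  0.34112855  0.46221668  1.6831603  -0.01346369  1.0117476 ]
scene white 88
scene green 689
scene blue 902
side white 480
side green 341
side blue 42
```

```bash
cat > track.py <<'E'
from h import *
import sys
tag=sys.argv[1]
P={"white":((663,160),(201,307)),"green":((741,90),(195,453)),"blue":((627,44),(384,467))}
cams={}
for n in("scene","side"):
    a,K,E=cam(n); cv2.imwrite(f"pics/{n}{tag}.png",a); cams[n]=(K,E,a,cv2.imread(f"pics/{n}0.png"))
for r,(s,d) in P.items():
    obs=[]
    for n,(u,v) in(("scene",(90+s[0]/2.85,115+s[1]/2.85)),("side",(130+d[0]/2.2,110+d[1]/2.2))):
        K,E,a,z=cams[n]; ui,vi=int(u),int(v); w,h0,h1=(16,11,38)
        t=z[vi-h0:vi+h1,ui-w:ui+w]; S=40; y0=max(0,vi-h0-S);x0=ui-w-S
        m=cv2.matchTemplate(a[y0:vi+h1+S,x0:ui+w+S],t,cv2.TM_CCOEFF_NORMED); _,sc,_,l=cv2.minMaxLoc(m)
        du,dv=l[0]+x0-(ui-w),l[1]+y0-(vi-h0); obs.append((K,E,(u+du,v+dv))); print(r,n,"score %.2f"%sc,"shift",du,dv)
    print(r,*tri(*obs))
E
python3 track.py 10; python3 - <<'E'
# hook tips predicted vs the wrist picture: print the brightness-edge search of bar in side for tail height
from h import *
yaw=np.radians(6);Y=np.array([-np.sin(yaw),np.cos(yaw),0]);X=np.array([Y[1],-Y[0],0]);Z=np.array([0,0,1.])
m=np.array([.6043,-.2918,.14]);e=m-.075*Y
for n in("scene","side"):
    K,E=(lambda s:(s["camera_matrix"],s["extrinsics"]))(arm.snapshot(n))
    print(n,[proj(K,E,e+.316*Y+dz*Z)[0].round(1).tolist() for dz in(0,-.005,-.01)])
a=cv2.imread("pics/scene10.png");b=cv2.imread("pics/side10.png");w=cv2.imread("pics/w10.png")
crop(a,130,170,250,255,3.3,"/tmp/a.png");crop(b,235,130,300,215,3.3,"/tmp/b.png");cv2.imwrite("/tmp/c.png",cv2.resize(w,None,fx=1.1,fy=.75))
A,B,C=[cv2.imread(f"/tmp/{k}.png") for k in "abc"]; T=np.hstack([A,B]); W=max(T.shape[1],C.shape[1]); p=lambda i:np.pad(i,((0,0),(0,W-i.shape[1]),(0,0)))
o=np.vstack([p(T),p(C)]);print(T.shape,C.shape,o.shape);cv2.imwrite("pics/c10.png",o)
E
```

```text
white scene score 0.95 shift 0 0
white side score 0.72 shift 0 8
white [0.59462014 0.21785968 0.10975017] 0.002147649625322002
green scene score 0.75 shift 0 0
green side score 0.88 shift 0 0
green [0.55301672 0.35660826 0.11870768] 0.0003912315916501235
blue scene score 0.65 shift 0 0
blue side score 0.99 shift 0 0
blue [0.41362294 0.33167024 0.1180192 ] 0.0008414768122204936
scene [[234.8, 194.3], [234.8, 196.1], [234.9, 197.8]]
side [[264.5, 171.4], [264.4, 173.1], [264.4, 174.8]]
(280, 610, 3) (288, 563, 3) (568, 610, 3)
```

View pics/c10.png

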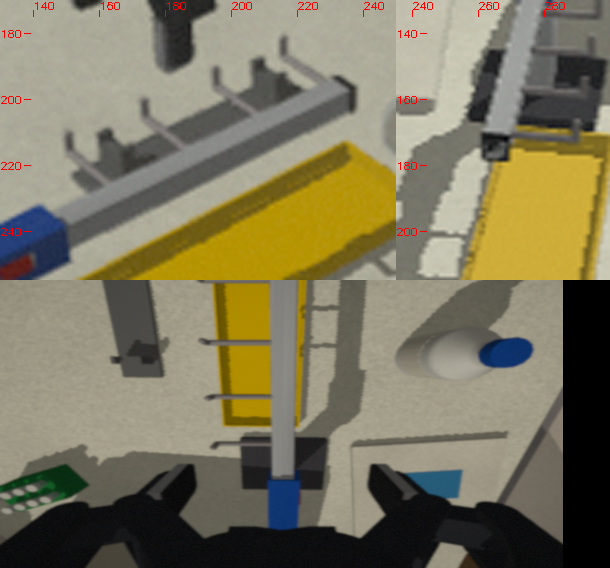

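```bash
cat > plan.py <<'E'
from h import *
import sys
def plan(x,y,z,yaw):
    s=arm.get_state(); T=T_state(s); a=np.radians(yaw+90)  # tool y at yaw+90 deg
    yv=np.array([np.cos(a),np.sin(a),0]); zv=np.array([0,0,-1.]); xv=np.cross(yv,zv)
    G=np.column_stack([xv,yv,zv]); 
    print("slide mm",(T[:3,:3].T@(np.array([x,y,z])-T[:3,3])*1000).round(1),"rot",np.degrees(R.from_matrix(T[:3,:3].T@G).as_rotvec()).round(1),"tcp",T[:3,3].round(4),"r %.3f"%np.hypot(x,y))
if __name__=="__main__": plan(*map(float,sys.argv[1:5]))
E
python3 plan.py .6008 .2072 .24 5; python3 - <<'E'
from h import *
d=np.load("w10.npz")
for p in((215,443),(210,397),(205,342)): print("hook tip",on_z(d["K"],d["E"],(p[0]/1.1,(p[1]-280)/.75),.170))
for v in(460,400,340): print("bar",on_z(d["K"],d["E"],(284.5/1.1,(v-280)/.75),.148))
print("mouth edge",on_z(d["K"],d["E"],(284/1.1,(480-280)/.75),.154))
E
```

```text
slide mm [424.7  51.2  15.9] rot [ -0.7   0.6 -89. ] tcp [ 0.5942 -0.2202  0.2622] r 0.636
hook tip [ 0.54277189 -0.23578275  0.17      ]
hook tip [ 0.53734816 -0.18334062  0.17      ]
hook tip [ 0.53244419 -0.12956635  0.17      ]
bar [ 0.60038487 -0.26272573  0.148     ]
bar [ 0.59199639 -0.18478383  0.148     ]
bar [ 0.58503377 -0.12009039  0.148     ]
mouth edge [ 0.60267619 -0.28862328  0.154     ]
```

```bash
python3 -m crank '{"slide":[[40,5,2],[90,10,4],[140,17,6],[190,23,8],[240,29,10],[290,35,12],[340,41,14],[380,46,16],[410,50,16],[425,51,16]],"rot":[[0,0,-9],[0,0,-19],[0,0,-29],[0,0,-39],[0,0,-49],[0,0,-59],[0,0,-69],[0,0,-78],[0,0,-85],[-0.7,0.6,-89]]}' 1 && python3 -m crank '{"slide":[[0,0,0],[0,0,0]],"rot":[[0,0,0],[0,0,0]]}' 1; python3 - <<'E'
from h import *
im,K,E=cam("wrist"); cv2.imwrite("pics/w11.png",im); np.savez("w11.npz",K=K,E=E)
# find pixel of expected tab top and save a crop
print(proj(K,E,[[.6008,.2072,.144],[.6008,.2072,.05]]),arm.get_state()["joint_pos"])
E
python3 plan.py .6008 .2072 .129 5; python3 track.py 11
```

```text
t: 26.88
tcp_pos: [0.6004, 0.2095, 0.2398]
tcp_rot: [0.0, -0.046, 0.999, -0.0]
wrist_force: [0.6, 0.3, 1.0]
width: 0.0852
t: 27.12
tcp_pos: [0.6009, 0.2067, 0.2404]
tcp_rot: [0.001, -0.043, 0.999, -0.001]
wrist_force: [0.6, 0.2, -0.4]
width: 0.0854
[[256.93609925 205.81057485]
 [256.77516543 180.05738057]] [ 0.22630471  0.34391401  0.42003079  1.64605671 -0.00189877  0.14072182]
slide mm [  0.3   1.  111.5] rot [-0.1  0.1 -0.1] tcp [0.601  0.2065 0.2405] r 0.636
white scene score 0.95 shift 0 0
white side score 0.81 shift 0 0
white [0.60077144 0.20723068 0.11813487] 0.0008980252016467011
green scene score 0.98 shift 0 0
green side score 0.89 shift 0 0
green [0.55301672 0.35660826 0.11870768] 0.0003912315916501235
blue scene score 0.84 shift 0 0
blue side score 1.00 shift 0 0
blue [0.41362294 0.33167024 0.1180192 ] 0.0008414768122204936
```

```bash
python3 -m crank '{"slide":[[0,1,35],[0,1,65],[0,1,95],[0,1,111],[0,1,111],[0,1,111]],"rot":[[0,0,0],[0,0,0],[0,0,0],[0,0,0],[0,0,0],[0,0,0]]}' 1 && python3 -m crank '{"slide":[[0,0,0],[0,0,0],[0,0,0],[0,0,0],[0,0,0],[0,0,0],[0,0,0],[0,0,0]],"rot":[[0,0,0],[0,0,0],[0,0,0],[0,0,0],[0,0,0],[0,0,0],[0,0,0],[0,0,0]]}' -1
```

```text
t: 28.02
tcp_pos: [0.6019, 0.2082, 0.1312]
tcp_rot: [0.002, -0.043, 0.999, -0.0]
wrist_force: [-0.3, 0.5, 0.8]
width: 0.0856
t: 29.02
tcp_pos: [0.6013, 0.2084, 0.13]
tcp_rot: [0.001, -0.044, 0.999, -0.0]
wrist_force: [-0.0, 0.9, 3.0]
width: 0.0212
```

```bash
python3 -m crank '{"slide":[[0,0,-15],[0,0,-40],[0,0,-70],[0,0,-100],[0,0,-115],[0,0,-115]],"rot":[[0,0,0],[0,0,0],[0,0,0],[0,0,0],[0,0,0],[0,0,0]]}' -1; python3 - <<'E'
from h import *
s=arm.snapshot("scene");K,E=s["camera_matrix"],s["extrinsics"]
for p,z in(((69,135),.162),((144,100),.160),((216,70),.1587),((284,40),.157)): print(on_z(K,E,(130+p[0]/3.3-.35,170+p[1]/3.3-.35),z))
E
python3 plan.py .46 -.02 .235 6; python3 plan.py .475 -.257 .202 6
```

```text
t: 29.78
tcp_pos: [0.6014, 0.2084, 0.2458]
tcp_rot: [0.002, -0.044, 0.999, -0.0]
wrist_force: [0.2, -0.1, -1.0]
width: 0.0209
[ 0.54828508 -0.24991288  0.162     ]
[ 0.54013817 -0.19044432  0.16      ]
[ 0.53652472 -0.13224899  0.1587    ]
[ 0.53060038 -0.07260951  0.157     ]
slide mm [ 160.2 -215.1    9.3] rot [-0.1  0.  -1. ] tcp [0.6008 0.2083 0.2442] r 0.460
slide mm [ 165.9 -452.5   42.7] rot [-0.1  0.  -1. ] tcp [0.6008 0.2083 0.2442] r 0.540
```

```bash
python3 -m crank '{"slide":[[20,-20,2],[50,-55,4],[80,-95,6],[110,-135,8],[140,-175,9],[155,-205,9],[160,-215,9]],"rot":[[0,0,0],[0,0,0],[0,0,-0.5],[0,0,-0.5],[0,0,-1],[0,0,-1],[0,0,-1]]}' -1 && python3 -m crank '{"slide":[[0,-20,0],[0,-60,0],[-3,-100,5],[-6,-140,12],[-10,-180,20],[-14,-215,28],[-14,-230,32],[-14,-237,33],[-14,-237,33],[-14,-237,33]],"rot":[[0,0,0],[0,0,0],[0,0,0],[0,0,0],[0,0,0],[0,0,0],[0,0,0],[0,0,0],[0,0,0],[0,0,0]]}' -1; python3 plan.py .4747 -.2561 .202 6;python3 plan.py .5652 -.2466 .202 6
```

```text
t: 30.7
tcp_pos: [0.4586, -0.021, 0.2338]
tcp_rot: [-0.001, -0.051, 0.999, -0.0]
wrist_force: [0.9, 0.9, -1.0]
width: 0.021
t: 31.95
tcp_pos: [0.4991, -0.2531, 0.2035]
tcp_rot: [0.001, -0.053, 0.999, -0.001]
wrist_force: [0.1, 0.6, -1.4]
width: 0.0209
slide mm [24.6 -0.4  1.4] rot [-0.1  0.1  0.1] tcp [ 0.4991 -0.2531  0.2035] r 0.539
slide mm [-66.4  -0.6   1.6] rot [-0.1  0.1  0.1] tcp [ 0.4991 -0.2531  0.2035] r 0.617
```

```bash
python3 -m crank '{"slide":[[-6,-0.6,1],[-14,-0.6,1],[-24,-0.6,1],[-34,-0.6,1],[-44,-0.6,1],[-54,-0.6,1],[-62,-0.6,1],[-66,-0.6,1],[-66,-0.6,1]],"rot":[[0,0,0],[0,0,0],[0,0,0],[0,0,0],[0,0,0],[0,0,0],[0,0,0],[0,0,0],[0,0,0]]}' -1; python3 - <<'E'
from h import *
for n in("scene","side"):
    a,_,_=cam(n); cv2.imwrite(f"pics/{n}12.png",a)
E
```

```text
t: 33.08
tcp_pos: [0.5648, -0.2477, 0.2019]
tcp_rot: [0.001, -0.052, 0.999, -0.001]
wrist_force: [-0.5, -0.7, -0.9]
width: 0.0211
```

```bash
python3 -m crank '{"slide":[[0,0,4],[0,0,8],[0,0,12],[0,0,15],[0,0,17],[0,0,17]],"rot":[[0,0,0],[0,0,0],[0,0,0],[0,0,0],[0,0,0],[0,0,0]]}' -1; python3 -m crank '{"slide":[[0,0,1],[0,0,2],[0,0,3],[0,0,3]],"rot":[[0,0,0],[0,0,0],[0,0,0],[0,0,0]]}' -1;python3 -m crank '{"slide":[[0,0,1],[0,0,2],[0,0,2]],"rot":[[0,0,0],[0,0,0],[0,0,0]]}' -1
```

```text
t: 33.92
tcp_pos: [0.5645, -0.2477, 0.1847]
tcp_rot: [0.0, -0.052, 0.999, -0.0]
wrist_force: [-0.3, 0.1, -1.6]
width: 0.0208
t: 34.42
tcp_pos: [0.5647, -0.2478, 0.1819]
tcp_rot: [0.001, -0.052, 0.999, -0.001]
wrist_force: [-0.3, -0.5, -0.5]
width: 0.021
t: 34.8
tcp_pos: [0.5647, -0.2479, 0.1812]
tcp_rot: [0.001, -0.052, 0.999, -0.001]
wrist_force: [-1.1, 0.9, 4.5]
width: 0.0207
```

```bash
python3 -m crank '{"slide":[[0,0,-1],[0,0,-1],[0,0,-1],[0,0,-1],[0,0,-1],[0,0,-1]],"rot":[[0,0,0],[0,0,0],[0,0,0],[0,0,0],[0,0,0],[0,0,0]]}' 0.1 && python3 -m crank '{"slide":[[0,0,-8],[0,0,-20],[0,0,-40],[0,0,-70],[0,0,-90],[0,0,-90]],"rot":[[0,0,0],[0,0,0],[0,0,0],[0,0,0],[0,0,0],[0,0,0]]}' 0.1; cat > hung.py <<'E'
from h import *
import sys
P={"white":((663,160),(201,307)),"green":((741,90),(195,453)),"blue":((627,44),(384,467))}
def hung(r,x,y):
    s,d=P[r]; obs=[]
    for n,(u,v) in(("scene",(90+s[0]/2.85,115+s[1]/2.85)),("side",(130+d[0]/2.2,110+d[1]/2.2))):
        a,K,E=cam(n); z=cv2.imread(f"pics/{n}0.png"); ui,vi=int(u),int(v)
        t=z[vi-9:vi+40,ui-18:ui+18]; c=proj(K,E,[x,y,.172])[0].astype(int)
        if n=="side": t=z[vi-9:vi+18,ui-7:ui+7]
        h0=9;w=t.shape[1]//2;S=14
        m=cv2.matchTemplate(a[c[1]-h0-S:c[1]-h0+len(t)+S,c[0]-w-S:c[0]+w+S],t,cv2.TM_CCOEFF_NORMED);_,sc,_,l=cv2.minMaxLoc(m)
        uv=(c[0]+l[0]-S+u-ui,c[1]+l[1]-S+v-vi); print(r,n,"%.2f"%sc,l[0]-S,l[1]-S); obs.append((K,E,uv))
    print(r,*tri(*obs))
if __name__=="__main__": hung(sys.argv[1],float(sys.argv[2]),float(sys.argv[3]))
E
python3 hung.py white .565 -.248; python3 track.py 13;  python3 plan.py .553 .3566 .27 -1
```

```text
t: 35.55
tcp_pos: [0.5647, -0.2478, 0.181]
tcp_rot: [0.001, -0.052, 0.999, -0.001]
wrist_force: [0.1, -0.4, -0.3]
width: 0.047
t: 36.3
tcp_pos: [0.5657, -0.2483, 0.2746]
tcp_rot: [0.003, -0.052, 0.999, -0.002]
wrist_force: [0.2, 0.0, -0.2]
width: 0.0469
white scene 0.20 11 9
white side 0.51 -11 -14
white [ 0.61060046 -0.25703217  0.19356293] 0.015277152574880127
white scene score 0.49 shift 15 0
white side score 0.36 shift 14 -40
white [0.62461239 0.17320986 0.165286  ] 0.046129670636009194
green scene score 0.73 shift 16 0
green side score 0.73 shift -22 15
green [0.57825098 0.39324025 0.11818243] 0.00107211132955592
blue scene score 0.64 shift 0 0
blue side score 0.99 shift 0 0
blue [0.41362294 0.33167024 0.1180192 ] 0.0008414768122204936
slide mm [-5.210e+01  6.019e+02 -3.000e-01] rot [-0. -0.  7.] tcp [ 0.5642 -0.2475  0.2697] r 0.658
```

```bash
python3 -m crank '{"slide":[[-5,60,0],[-10,120,0],[-16,180,0],[-21,240,0],[-27,300,0],[-32,360,0],[-38,420,0],[-43,480,0],[-48,540,0],[-52,590,0]],"rot":[[0,0,0],[0,0,1],[0,0,2],[0,0,3],[0,0,4],[0,0,5],[0,0,6],[0,0,7],[0,0,7],[0,0,7]]}' 1 && python3 -m crank '{"slide":[[0,0,0],[0,0,0],[0,0,0]],"rot":[[0,0,0],[0,0,0],[0,0,0]]}' 1; python3 hung.py white .565 -.248; python3 - <<'E'
from h import *
im,K,E=cam("wrist"); cv2.imwrite("pics/w14.png",im); np.savez("w14.npz",K=K,E=E)
h=cv2.cvtColor(im,cv2.COLOR_BGR2HSV); m=((h[...,0]>45)&(h[...,0]<85)&(h[...,1]>90)).astype(np.uint8)
n,l,st,c=cv2.connectedComponentsWithStats(cv2.morphologyEx(m,cv2.MORPH_CLOSE,np.ones((5,5))))
for i in range(1,n):
    if st[i,4]>80:
        pts=np.argwhere(l==i)[:,::-1].astype(np.float32); r=cv2.minAreaRect(pts); print(st[i],c[i],r)
        for z in(.05,.025): q=np.array([on_z(K,E,p,z) for p in cv2.boxPoints(r)]); print(z,q[:,:2].round(4).tolist(),q.mean(0))
print("tab proj",proj(K,E,[[.578,.393,.123],[.578,.393,.05]]))
a=cv2.imread("pics/scene13.png")
E
```

```text
t: 37.75
tcp_pos: [0.5536, 0.3466, 0.2687]
tcp_rot: [-0.0, 0.008, 1.0, -0.001]
wrist_force: [1.4, -0.6, 0.1]
width: 0.0856
t: 38.12
tcp_pos: [0.5548, 0.3431, 0.2702]
tcp_rot: [0.0, 0.01, 1.0, -0.001]
wrist_force: [0.3, 0.5, 0.9]
width: 0.0855
white scene 0.20 11 9
white side 0.51 -11 -14
white [ 0.61060046 -0.25703217  0.19356293] 0.015277152574880127
[277 157  41  63 915] [296.32459016 191.91584699] ((295.506103515625, 188.0548858642578), (63.60856628417969, 37.21542739868164), 83.6598129272461)
0.05 [[0.5344, 0.3657], [0.5301, 0.413], [0.6171, 0.4262], [0.6222, 0.3754]] [0.57592509 0.39506286 0.05      ]
0.025 [[0.5384, 0.3673], [0.5338, 0.418], [0.6272, 0.4321], [0.6326, 0.3776]] [0.58301458 0.39874562 0.025     ]
[153 251  24  33 188] [166.12765957 267.60638298] ((168.86720275878906, 269.89501953125), (19.06902503967285, 34.12883758544922), 32.61924362182617)
0.05 [[0.7103, 0.1847], [0.6633, 0.2176], [0.6804, 0.2389], [0.7287, 0.2065]] [0.69568282 0.21192809 0.05      ]
0.025 [[0.7272, 0.1731], [0.6768, 0.2083], [0.6951, 0.2312], [0.7469, 0.1964]] [0.71149106 0.20227804 0.025    
[... 3400 characters left out ...]
440612793), 69.14553833007812)
0.05 [[0.8814, 0.4737], [0.8585, 0.52], [0.9217, 0.5451], [0.9467, 0.4973]] [0.90206079 0.50901327 0.05      ]
0.025 [[0.9107, 0.4831], [0.8862, 0.5327], [0.9539, 0.5597], [0.9807, 0.5084]] [0.93289401 0.52099198 0.025     ]
[216 370  21  14 124] [224.72580645 376.87903226] ((226.1146240234375, 376.789794921875), (23.30413818359375, 10.05589485168457), 28.610462188720703)
0.05 [[0.9016, 0.2638], [0.8822, 0.2731], [0.9076, 0.3064], [0.9277, 0.2973]] [0.90476442 0.28514983 0.05      ]
0.025 [[0.9324, 0.2579], [0.9116, 0.2679], [0.9389, 0.3036], [0.9604, 0.2939]] [0.93579448 0.28083055 0.025     ]
tab proj [[303.18821701 209.51285275]
 [294.00301855 190.74374354]]
```

```bash
cat > chk.py <<'E'
from h import *
import sys
x,y,zu,yawd=map(float,sys.argv[1:5]); tag=sys.argv[5]; ref=sys.argv[6]   # hung rack: tab x,y; underside z
c,s=np.cos(np.radians(yawd)),np.sin(np.radians(yawd)); M=np.array([[c,-s,0],[s,c,0],[0,0,1]])
bx=lambda hx,hy,z0,z1:np.array([[a*hx,b*hy,z] for a in(-1,1) for b in(-1,1) for z in(z0,z1)])@M.T+[x,y,zu]
for n in("scene","side"):
    a,K,E=cam(n); cv2.imwrite(f"pics/{n}{tag}.png",a); z=cv2.imread(f"pics/{n}{ref}.png")
    d=(np.abs(a.astype(int)-z).max(2)>28).astype(np.uint8); m=np.zeros_like(d)
    for b in(bx(.038,.02,0,.05),bx(.0045,.011,.102,.144)): cv2.fillConvexPoly(m,cv2.convexHull(proj(K,E,b).round().astype(np.int32)),1)
    best=max((((d[20:-20,20:-20]&np.roll(m,(v,u),(0,1))[20:-20,20:-20]).sum()/m.sum(),-abs(u)-abs(v),u,v) for u in range(-15,16) for v in range(-15,16)))
    print(n,"changed inside silhouette %.2f"%((d&m).sum()/m.sum()),"best shift",best)
E
python3 chk.py .565 -.247 .052 6 15 10; python3 plan.py .578 .393 .27 7
```

```text
scene changed inside silhouette 0.56 best shift (np.float64(0.6050552922590837), -25, 13, 12)
side changed inside silhouette 0.55 best shift (np.float64(0.5793650793650794), -1, 0, 1)
slide mm [-22.2  49.8   0.7] rot [-0.1  0.1 -8.1] tcp [0.5549 0.3436 0.2707] r 0.699
```

```bash
python3 -m crank '{"slide":[[-10,25,0],[-22,50,0],[-22,50,20],[-22,50,50],[-22,50,80],[-22,50,110],[-22,50,130],[-22,50,141],[-22,50,141],[-22,50,141]],"rot":[[0,0,-4],[0,0,-8],[0,0,-8],[0,0,-8],[0,0,-8],[0,0,-8],[0,0,-8],[0,0,-8],[0,0,-8],[0,0,-8]]}' 1 && python3 -m crank '{"slide":[[0,0,0],[0,0,0],[0,0,0],[0,0,0],[0,0,0],[0,0,0],[0,0,0],[0,0,0]],"rot":[[0,0,0],[0,0,0],[0,0,0],[0,0,0],[0,0,0],[0,0,0],[0,0,0],[0,0,0]]}' -1 && python3 -m crank '{"slide":[[0,0,-15],[0,0,-40],[0,0,-70],[0,0,-100],[0,0,-115],[0,0,-115]],"rot":[[0,0,0],[0,0,0],[0,0,0],[0,0,0],[0,0,0],[0,0,0]]}' -1;  python3 plan.py .44 .0 .24 6
```

```text
t: 39.62
tcp_pos: [0.5783, 0.3942, 0.1308]
tcp_rot: [0.002, -0.061, 0.998, -0.0]
wrist_force: [-0.8, 0.1, 0.1]
width: 0.0855
t: 40.62
tcp_pos: [0.5778, 0.394, 0.1297]
tcp_rot: [0.001, -0.061, 0.998, -0.001]
wrist_force: [0.7, -0.6, 2.3]
width: 0.0209
t: 41.38
tcp_pos: [0.578, 0.3946, 0.2465]
tcp_rot: [0.002, -0.061, 0.998, 0.0]
wrist_force: [1.0, 1.0, -1.0]
width: 0.0211
slide mm [ 185.2 -374.8    5.6] rot [0.  0.2 1. ] tcp [0.578  0.3946 0.2465] r 0.440
```

```bash
python3 -m crank '{"slide":[[10,-25,1],[30,-65,2],[52,-110,3],[75,-155,4],[98,-200,5],[122,-250,5],[148,-300,5],[170,-345,5],[182,-368,5],[185,-375,5]],"rot":[[0,0,0],[0,0,0],[0,0,1],[0,0,1],[0,0,1],[0,0,1],[0,0,1],[0,0,1],[0,0,1],[0,0,1]]}' -1 && python3 plan.py .4833 -.1948 .200 6
```

```text
t: 42.62
tcp_pos: [0.4385, -0.0017, 0.2385]
tcp_rot: [-0.0, -0.051, 0.999, -0.0]
wrist_force: [0.5, -0.0, -0.7]
width: 0.0209
slide mm [ -24.9 -196.7   38.6] rot [-0.  -0.  -0.1] tcp [ 0.4385 -0.0017  0.2385] r 0.521
```

```bash
python3 -m crank '{"slide":[[0,-20,5],[-2,-50,15],[-8,-90,28],[-14,-130,38],[-20,-165,40],[-22,-185,40],[-23,-194,40],[-23,-194,40]],"rot":[[0,0,0],[0,0,0],[0,0,0],[0,0,0],[0,0,0],[0,0,0],[0,0,0],[0,0,0]]}' -1 && python3 plan.py .5589 -.1869 .200 6
```

```text
t: 43.62
tcp_pos: [0.4829, -0.1908, 0.1999]
tcp_rot: [0.001, -0.052, 0.999, -0.0]
wrist_force: [0.0, 0.9, -1.5]
width: 0.021
slide mm [-76.   -4.1   0. ] rot [-0.   0.1  0. ] tcp [ 0.4829 -0.1908  0.1999] r 0.589
```

```bash
python3 -m crank '{"slide":[[0,-4,0],[-8,-4,0],[-18,-4,0],[-28,-4,0],[-39,-4,0],[-50,-4,0],[-61,-4,0],[-70,-4,0],[-76,-4,0],[-76,-4,0]],"rot":[[0,0,0],[0,0,0],[0,0,0],[0,0,0],[0,0,0],[0,0,0],[0,0,0],[0,0,0],[0,0,0],[0,0,0]]}' -1 && python3 -m crank '{"slide":[[0,0,4],[0,0,8],[0,0,12],[0,0,15],[0,0,17],[0,0,17]],"rot":[[0,0,0],[0,0,0],[0,0,0],[0,0,0],[0,0,0],[0,0,0]]}' -1; python3 -m crank '{"slide":[[0,0,1],[0,0,2],[0,0,3],[0,0,3]],"rot":[[0,0,0],[0,0,0],[0,0,0],[0,0,0]]}' -1
```

```text
t: 44.88
tcp_pos: [0.5591, -0.1872, 0.1998]
tcp_rot: [0.001, -0.052, 0.999, -0.001]
wrist_force: [0.6, 0.0, -1.6]
width: 0.021
t: 45.62
tcp_pos: [0.5587, -0.1872, 0.1827]
tcp_rot: [0.0, -0.052, 0.999, -0.0]
wrist_force: [0.0, -0.8, -1.7]
width: 0.021
t: 46.12
tcp_pos: [0.5588, -0.1873, 0.1798]
tcp_rot: [0.001, -0.052, 0.999, -0.001]
wrist_force: [-0.8, -0.3, -1.3]
width: 0.0209
```

```bash
python3 -m crank '{"slide":[[0,0,1],[0,0,2],[0,0,2]],"rot":[[0,0,0],[0,0,0],[0,0,0]]}' -1; python3 -m crank '{"slide":[[0,0,0.7],[0,0,1.4],[0,0,1.4]],"rot":[[0,0,0],[0,0,0],[0,0,0]]}' -1
```

```text
t: 46.5
tcp_pos: [0.5589, -0.1874, 0.1789]
tcp_rot: [0.001, -0.052, 0.999, -0.001]
wrist_force: [-1.8, -0.1, 4.0]
width: 0.0211
t: 46.88
tcp_pos: [0.559, -0.1873, 0.1785]
tcp_rot: [0.001, -0.052, 0.999, -0.001]
wrist_force: [-2.9, 1.8, 7.5]
width: 0.0207
```

```bash
python3 -m crank '{"slide":[[0,0,-1],[0,0,-2],[0,0,-2],[0,0,-2],[0,0,-2],[0,0,-2],[0,0,-2]],"rot":[[0,0,0],[0,0,0],[0,0,0],[0,0,0],[0,0,0],[0,0,0],[0,0,0]]}' 0.1 && python3 -m crank '{"slide":[[0,0,-8],[0,0,-20],[0,0,-40],[0,0,-70],[0,0,-90],[0,0,-90]],"rot":[[0,0,0],[0,0,0],[0,0,0],[0,0,0],[0,0,0],[0,0,0]]}' 0.1; python3 track.py 16 | grep blue; python3 plan.py .4136 .3317 .27 36
```

```text
t: 47.75
tcp_pos: [0.5588, -0.1873, 0.1785]
tcp_rot: [0.001, -0.052, 0.999, -0.001]
wrist_force: [0.9, -0.1, 0.6]
width: 0.047
t: 48.5
tcp_pos: [0.5599, -0.1878, 0.272]
tcp_rot: [0.003, -0.052, 0.999, -0.002]
wrist_force: [0.3, -0.4, -0.2]
width: 0.047
blue scene score 0.72 shift 0 0
blue side score 1.00 shift 0 0
blue [0.41362294 0.33167024 0.1180192 ] 0.0008414768122204936
slide mm [ 90.2 531.3  -2.3] rot [ -0.1   0.1 -30. ] tcp [ 0.5589 -0.1873  0.2687] r 0.530
```

```bash
python3 -m crank '{"slide":[[8,55,0],[17,112,0],[27,169,0],[37,226,0],[47,283,0],[57,340,0],[67,397,0],[77,450,0],[86,505,0],[90,531,0]],"rot":[[0,0,-3],[0,0,-6],[0,0,-9],[0,0,-12],[0,0,-15],[0,0,-18],[0,0,-21],[0,0,-24],[0,0,-27],[0,0,-30]]}' 1 && python3 -m crank '{"slide":[[0,0,0],[0,0,0],[0,0,0]],"rot":[[0,0,0],[0,0,0],[0,0,0]]}' 1; python3 - <<'E'
from h import *
im,K,E=cam("wrist"); cv2.imwrite("pics/w17.png",im)
h=cv2.cvtColor(im,cv2.COLOR_BGR2HSV); m=((h[...,0]>100)&(h[...,0]<130)&(h[...,1]>130)&(h[...,2]>50)).astype(np.uint8)
n,l,st,c=cv2.connectedComponentsWithStats(cv2.morphologyEx(m,cv2.MORPH_CLOSE,np.ones((5,5))))
i=1+np.argmax(st[1:,4]); pts=np.argwhere(l==i)[:,::-1].astype(np.float32); r=cv2.minAreaRect(pts); print(st[i],r)
q=np.array([on_z(K,E,p,.05) for p in cv2.boxPoints(r)])[:,:2]; e=np.diff(np.vstack([q,q[:1]]),axis=0); print(q.round(4).tolist(),q.mean(0),[(np.linalg.norm(v).round(3),np.degrees(np.arctan2(v[1],v[0])).round(1)) for v in e])
print(proj(K,E,[[.4136,.3317,.123],[.4136,.3317,.05]]))
E
python3 plan.py .4136 .3317 .130 36
```

```text
t: 49.85
tcp_pos: [0.4118, 0.3336, 0.266]
tcp_rot: [-0.001, -0.311, 0.95, -0.001]
wrist_force: [1.1, -0.4, 0.5]
width: 0.0854
t: 50.22
tcp_pos: [0.414, 0.3304, 0.2674]
tcp_rot: [0.0, -0.308, 0.951, -0.001]
wrist_force: [-0.8, 0.1, 0.2]
width: 0.0854
[243 182  28  21 465] ((257.0517272949219, 191.87933349609375), (27.32196617126465, 19.681779861450195), 4.763641834259033)
[[0.4525, 0.3358], [0.4292, 0.3221], [0.4109, 0.3527], [0.4338, 0.3671]] [0.43160948 0.34439996] [(np.float64(0.027), np.float64(-149.5)), (np.float64(0.036), np.float64(121.0)), (np.float64(0.027), np.float64(32.2)), (np.float64(0.037), np.float64(-59.1))]
[[257.46230891 191.19653754]
 [257.27611053 175.6746023 ]]
slide mm [ -0.4   1.6 137.6] rot [-0.1  0.  -0.1] tcp [0.4141 0.3304 0.2676] r 0.530
```

```bash
python3 -m crank '{"slide":[[0,1.5,20],[0,1.5,50],[0,1.5,80],[0,1.5,110],[0,1.5,130],[0,1.5,137.5],[0,1.5,137.5],[0,1.5,137.5]],"rot":[[0,0,2],[0,0,2.5],[0,0,2.5],[0,0,2.5],[0,0,2.5],[0,0,2.5],[0,0,2.5],[0,0,2.5]]}' 1 && python3 -m crank '{"slide":[[0,0,0],[0,0,0],[0,0,0],[0,0,0],[0,0,0],[0,0,0],[0,0,0],[0,0,0]],"rot":[[0,0,0],[0,0,0],[0,0,0],[0,0,0],[0,0,0],[0,0,0],[0,0,0],[0,0,0]]}' -1 && python3 -m crank '{"slide":[[0,0,-15],[0,0,-40],[0,0,-70],[0,0,-100],[0,0,-115],[0,0,-115]],"rot":[[0,0,0],[0,0,0],[0,0,0],[0,0,0],[0,0,0],[0,0,0]]}' -1;  python3 plan.py .44 .0 .24 6
```

```text
t: 51.28
tcp_pos: [0.4138, 0.3328, 0.1316]
tcp_rot: [0.002, -0.288, 0.958, -0.0]
wrist_force: [-0.5, 0.5, -0.2]
width: 0.0855
t: 52.28
tcp_pos: [0.4132, 0.3325, 0.1305]
tcp_rot: [0.001, -0.288, 0.958, -0.001]
wrist_force: [0.6, -1.1, 2.6]
width: 0.0209
t: 53.02
tcp_pos: [0.4133, 0.3331, 0.2465]
tcp_rot: [0.002, -0.288, 0.958, -0.0]
wrist_force: [-0.1, -0.3, -2.1]
width: 0.0209
slide mm [ 161.7 -292.5    6.5] rot [-0.   0.2 27.5] tcp [0.4133 0.3331 0.2465] r 0.440
```

```bash
python3 -m crank '{"slide":[[10,-20,1],[30,-55,2],[52,-95,3],[75,-135,4],[98,-175,5],[122,-220,6],[145,-262,6],[158,-285,6],[162,-292,6],[162,-292,6]],"rot":[[0,0,3],[0,0,6],[0,0,10],[0,0,14],[0,0,18],[0,0,22],[0,0,26],[0,0,27.5],[0,0,27.5],[0,0,27.5]]}' -1 && python3 plan.py .477 -.1351 .199 6
```

```text
t: 54.28
tcp_pos: [0.4384, -0.0001, 0.2386]
tcp_rot: [-0.0, -0.052, 0.999, -0.0]
wrist_force: [-0.0, 0.4, -0.6]
width: 0.0214
slide mm [ -24.4 -138.3   39.5] rot [-0. -0. -0.] tcp [ 4.384e-01 -1.000e-04  2.386e-01] r 0.496
```

```bash
python3 -m crank '{"slide":[[0,-20,5],[-4,-50,15],[-10,-85,28],[-18,-115,38],[-23,-132,40],[-24,-138,40],[-24,-138,40],[-24,-138,40]],"rot":[[0,0,0],[0,0,0],[0,0,0],[0,0,0],[0,0,0],[0,0,0],[0,0,0],[0,0,0]]}' -1 && python3 plan.py .5526 -.1272 .199 6
```

```text
t: 55.28
tcp_pos: [0.4773, -0.1342, 0.2005]
tcp_rot: [0.001, -0.053, 0.999, -0.001]
wrist_force: [-0.3, -0.2, -1.5]
width: 0.0207
slide mm [-75.6  -1.    1.6] rot [-0.1  0.1  0.1] tcp [ 0.4773 -0.1342  0.2005] r 0.567
```

```bash
python3 -m crank '{"slide":[[0,-1,1],[-8,-1,1],[-18,-1,1],[-28,-1,1],[-39,-1,1],[-50,-1,1],[-61,-1,1],[-70,-1,1],[-75.5,-1,1],[-75.5,-1,1]],"rot":[[0,0,0],[0,0,0],[0,0,0],[0,0,0],[0,0,0],[0,0,0],[0,0,0],[0,0,0],[0,0,0],[0,0,0]]}' -1 && python3 -m crank '{"slide":[[0,0,4],[0,0,8],[0,0,12],[0,0,15],[0,0,17],[0,0,18],[0,0,18]],"rot":[[0,0,0],[0,0,0],[0,0,0],[0,0,0],[0,0,0],[0,0,0],[0,0,0]]}' -1; python3 -m crank '{"slide":[[0,0,1],[0,0,2],[0,0,3],[0,0,3]],"rot":[[0,0,0],[0,0,0],[0,0,0],[0,0,0]]}' -1
```

```text
t: 56.52
tcp_pos: [0.5527, -0.1281, 0.1988]
tcp_rot: [0.0, -0.052, 0.999, -0.001]
wrist_force: [-0.0, 0.4, -0.7]
width: 0.0204
t: 57.4
tcp_pos: [0.5525, -0.1281, 0.181]
tcp_rot: [0.001, -0.052, 0.999, -0.001]
wrist_force: [0.7, 0.2, -2.1]
width: 0.0211
t: 57.9
tcp_pos: [0.5525, -0.1282, 0.1783]
tcp_rot: [0.001, -0.052, 0.999, -0.001]
wrist_force: [-0.0, -0.3, 0.1]
width: 0.021
```

```bash
python3 -m crank '{"slide":[[0,0,0.7],[0,0,1.3],[0,0,1.3]],"rot":[[0,0,0],[0,0,0],[0,0,0]]}' -1
```

```text
t: 58.28
tcp_pos: [0.5527, -0.1282, 0.1776]
tcp_rot: [0.001, -0.052, 0.999, -0.001]
wrist_force: [-2.6, 1.6, 3.9]
width: 0.0212
```

Contact confirmed. I'll release it, move clear and use the last picture to check all the racks.

```bash
python3 -m crank '{"slide":[[0,0,-1],[0,0,-1],[0,0,-1],[0,0,-1],[0,0,-1],[0,0,-1],[0,0,-1]],"rot":[[0,0,0],[0,0,0],[0,0,0],[0,0,0],[0,0,0],[0,0,0],[0,0,0]]}' 0.1 && python3 -m crank '{"slide":[[0,0,-8],[0,0,-20],[0,0,-40],[0,0,-70],[0,0,-100],[0,0,-120],[40,40,-120],[80,90,-120],[120,140,-120],[140,180,-120]],"rot":[[0,0,0],[0,0,0],[0,0,0],[0,0,0],[0,0,0],[0,0,0],[0,0,0],[0,0,0],[0,0,0],[0,0,0]]}' 0.1 && python3 -m crank '{"slide":[[0,40,0],[0,80,0],[0,80,0],[0,80,0],[0,80,0],[0,80,0],[0,80,0],[0,80,0],[0,80,0],[0,80,0]],"rot":[[0,0,0],[0,0,0],[0,0,0],[0,0,0],[0,0,0],[0,0,0],[0,0,0],[0,0,0],[0,0,0],[0,0,0]]}' 0.1; python3 - <<'E'
from h import *
import time
a,_,_=cam("scene");b,_,_=cam("side")
cv2.imwrite("pics/scene18.png",a);cv2.imwrite("pics/side18.png",b)
A=cv2.resize(a[150:300,90:260],None,fx=2.6,fy=2.6,interpolation=2);B=cv2.resize(b[90:240,200:330],None,fx=2.6,fy=2.6,interpolation=2)
C=np.hstack([cv2.resize(a,(266,200)),cv2.resize(b,(266,200))]); T=np.hstack([A,B]); C=np.pad(C,((0,0),(0,T.shape[1]-C.shape[1]),(0,0)))
o=np.vstack([T,C]);print(o.shape);cv2.imwrite("pics/c18.png",o)
E
```

```text
t: 59.15
tcp_pos: [0.5525, -0.1281, 0.1777]
tcp_rot: [0.001, -0.052, 0.999, -0.001]
wrist_force: [-0.0, 0.4, 0.2]
width: 0.0472
t: 60.4
tcp_pos: [0.3927, 0.0375, 0.2989]
tcp_rot: [0.002, -0.052, 0.999, -0.001]
wrist_force: [0.5, 0.1, -0.2]
width: 0.0472
t: 61.65
tcp_pos: [0.3859, 0.1159, 0.2972]
tcp_rot: [0.001, -0.052, 0.999, -0.001]
wrist_force: [0.1, 0.8, 0.9]
width: 0.0462
(590, 780, 3)
```

View pics/c18.png

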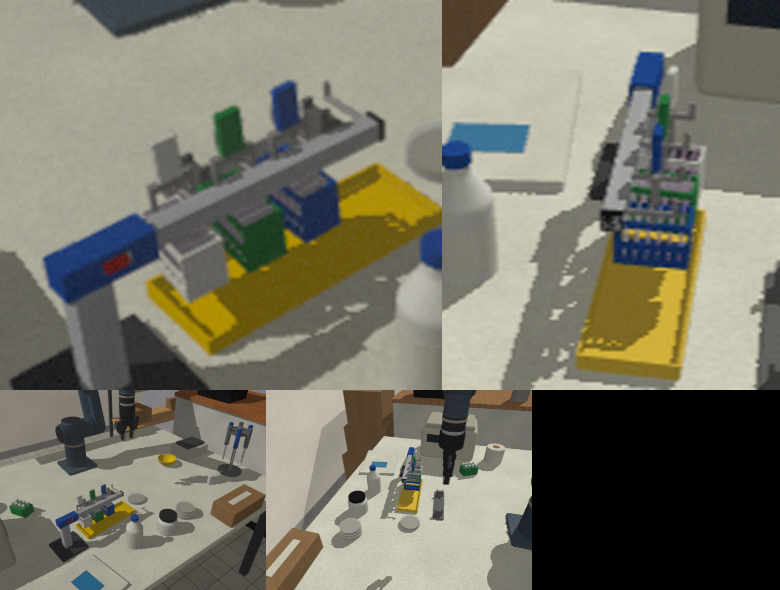

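The last picture shows the white, green and blue racks hanging on hooks 1 to 3 over the tray, with the red button out in the window. The bystanders appear unmoved. I'll check that nothing is still swinging, then hand in.

```bash
python3 -m crank '{"slide":[[0,0,0],[0,0,0],[0,0,0],[0,0,0],[0,0,0],[0,0,0],[0,0,0],[0,0,0]],"rot":[[0,0,0],[0,0,0],[0,0,0],[0,0,0],[0,0,0],[0,0,0],[0,0,0],[0,0,0]]}' 0.1 && python3 - <<'E'
from h import *
for n in("scene","side"):
    a,_,_=cam(n); b=cv2.imread(f"pics/{n}18.png"); print(n,"pixels changed over 1 s:",(np.abs(a.astype(int)-b).max(2)>40).sum())
print(arm.sign_off())
E
```

```text
t: 62.75
tcp_pos: [0.3859, 0.1159, 0.2972]
tcp_rot: [0.001, -0.052, 0.999, -0.001]
wrist_force: [0.6, 0.4, 0.6]
width: 0.047
scene pixels changed over 1 s: 0
side pixels changed over 1 s: 28
the job is handed in; nothing more can be done
None
```

The drying stand is set up and handed in at about 63 s. The bar is fully home, and the three racks present (white, green, blue) hang on hooks 1, 2 and 3 over the tray.

**How it went**
- **Bar:** I squeezed the button flush, entered the socket part-way, re-gripped at mid-bar and pushed home. The first entry caught on the mouth (about 21 N). Later the bar bound at about 70 mm (up to 30 N) because its tail sat lower than I had assumed. Shifting it about 1 mm freed the first and levelling the bar freed the second. It then went in at under 10 N and came to a hard stop. The button shows red and proud in the window.
- **Racks:** The green rack was knocked a few centimetres aside mid-run; I found it again and picked it from its new place. Each rack was lowered until I felt the hook take its weight, then released.

**Last checks**
- **Final picture:** All three racks hang with the button out, and the dishes, bottle and jar look to be where they started; I judged the bystanders by eye only.
- **Stillness:** Between two pictures about a second apart, the scene camera showed no change. The side camera showed 28 changed pixels, which I did not look into.
- **Disagreed:** My automatic image checks on the white rack were inconclusive after it was hung, so that one rests on the felt contact and the final picture.

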